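Build up the twist-lock parts tower

TASK

Put the parts tower back together on the base that is screwed to the bench, from the bottom up: first lock the open section onto the base, then lock the capped section on top of it. Each joint is a quarter-turn bayonet: set the piece in with its thumb pads crosswise to those of the piece below, let it drop fully down, and turn it clockwise (seen from above) to its stop, so that the thumb pads line up. Leave the other things on the bench where they are.

Things in the scene. Friction and masses are not known exactly. Their poses are not given: they have to be found in the camera images.
- tower_base: Base of the tower, fixed: a round foot flange 92 mm across, 5 mm thick, with four screws, and on it a round barrel 58 mm across with its rim 46 mm above the bench. Origin: on its axis at bench level, z up. Two ribbed thumb pads, 22 mm wide, flat faces 62 mm apart, stand on the barrel at its +y and -y. The same after a half turn.
- base_mouth (a point): Centre of the base's mouth, at rim height, axes as the base. An inward flange 4 mm thick (opening 45.6 mm across) has two entry notches, each 42 degrees wide and 54 mm across both, centred at +y and -y, just inside the thumb pads. Under the flange runs the bayonet groove with its stops.
- section: Open section: loose round jar 58 mm across, 59.5 mm tall, 55 to 95 g. Origin: centre of its underside, z up. Same after a half turn. Entered and fully down, its origin is 36.5 mm above the base's, with x along the base's y. It then turns only clockwise from above, 90 degrees to a stop (x along the base's x, within 2 degrees), and cannot be lifted off; light friction holds it.
- section_grip (a point): On the section's axis, 38 mm above its underside, axes as the section: mid-height of its two ribbed thumb pads at +y and -y: upright flat faces 62 mm apart, 22 mm wide, reaching from 16 to 59.5 mm (the rim) above the underside. The place to grip it, across the pads (along its y).
- section_shoulder (a point): On the section's axis, 9.5 mm above its underside: the shoulder that rests on the rim below. Under it, the foot: a spigot 42 mm across with two tabs at +x and -x, at the very bottom, 4 mm high, each 28 degrees wide, 50.6 mm across both, bevelled below. To enter a mouth the tabs must stand over the notches within about 6 degrees, and within about 1.6 mm of the centre.
- section_mouth (a point): Centre of the section's mouth, at its rim, 59.5 mm above its underside, axes as the section. The same mouth as the base's: flange 4 mm thick, opening 45.6 mm, notches at +y and -y inside the thumb pads.
- cap: Capped section: loose closed shallow drum with a grip bar, 59.5 mm tall in all, 60 to 105 g. Origin: centre of its underside, z up. Drum 58 mm across from 9.5 to 33.5 mm, thumb pads at +y and -y (62 mm apart) from 13 to 30 mm. Same after a half turn. Enters and locks in the section's mouth as the section does in the base; fully down, its origin is 50 mm above the section's.
- cap_bar (a point): Middle of the upright grip bar on the capped section, 46.5 mm above its underside, axes as the capped section. The bar is 14 mm thick (along x), 46 mm long (along y) and 26 mm high, from 33.5 to 59.5 mm above the underside.
- cap_shoulder (a point): On the capped section's axis, 9.5 mm above its underside: its shoulder. The foot under it is the same as the section's: spigot 42 mm across, two tabs at +x and -x.
- palette: Bystander: flat white plastic paint palette, 102 by 170 mm, about 11 mm high. Origin: centre of its underside; long side along y.
- paint_jar: Bystander: small paint jar, 44 mm across, 45 mm tall. Origin: centre of its underside.
- dropper_bottle: Bystander: dropper bottle of paint, 31 mm across, 87 mm tall. Origin: centre of its underside.
- brush: Bystander: slender paint brush lying on the bench, 170 mm long along its x, 7 mm thick. Origin: middle of its underside.
- brush_pot: Bystander: pot 76 mm across and 90 mm tall with upright brushes up to 185 mm. Origin: centre of its underside.
- glue_bottle: Bystander: white bottle, 48 mm across, 150 mm tall. Origin: centre of its underside.
- bits_tray: Bystander: open clear tray of small bits, 130 (x) by 90 (y) by 24 mm. Origin: centre of its underside.
- cork_block: Bystander: cork sanding block, 45 by 75 by 26 mm. Origin: centre of its underside.

How it is judged:
By the outcome, as a careful person would: the job done as asked, in the order asked, and still so for the second after the job is handed in, with the robot touching nothing.
It also fails if it takes over 67 s, if anything falls off the work surface, if the arm or the gripper's body presses on something with over 40 N, if the wrist force passes 120 N, or if a joint passes its speed limit or range.

ROBOT

A 6-joint arm with a two-finger parallel gripper is mounted at the origin on the work surface. World frame = base frame: x ahead of the robot, y to its left, z up, the work surface at z = 0. Lengths are in m, angles in rad, forces in N, time in s.
With the tool pointing down it reaches from about 0.375 to 0.825 m from the base axis. Payload 5.5 kg.
Tool frame: the origin (TCP) lies midway between the tips of the shut fingers; the grasp point (between the pads) lies 19 mm behind it; z points along the fingers, y is the direction in which the jaws open and shut (so a half turn about z gives the same grasp; the last joint's range is limited). The gripper opens to 85 mm and grips with 20 to 120 N. Pads are 22 mm wide; open, the fingers measure 114 mm over their backs; the gripper's body (76 mm by 85 mm) begins 54 mm behind the grasp point. The pads swing forward as they close: fully open they stand 13 mm farther back than shut.
Start: joints at [1.271, 0.314, -0.047, 1.21, 0, 1.571], TCP at [0.177, 0.573, 0.231] pointing down, gripper open.
Joint ranges: [-2.67, 2.67], [-0.69, 1.73], [-1.03, 1.25], [-2.08, 2.16], [-1.42, 1.45], [-3.14, 3.14]. Speed limits (rad/s): [2.39, 2.39, 3.01, 3.14, 3.14, 3.14].

INTERFACE

Orientations are given as a unit quaternion [w, x, y, z].
In Python, from rig import r gives the robot as it stands. The module is installed in compiled form; this text tells all that it offers.
- The arm moves only by the tool step_arm, never from a script. Its argument "rows" is a list of rows, each a list of 3 entries, a list of its own where there are three numbers: the shift along the world's x, y, z in cm, then the turn, a rotation vector about the world's x, y, z in rad, then the opening, from 0 (shut) to 1 (fully open). A call has 1 to 20 rows; each row shifts and turns the pose as measured when the row begins; what a row does not reach is not made up. A row lasts 1/12 s, in which the tool goes at most 41.7 mm and 7.16 degrees, less where a joint would pass 70% of its speed; a pose out of reach is approached as far as the arm can. A call is refused whole if a number of a shift passes 4.17 or a number of a turn 0.125, either way. A call with a gripper value outside its range is refused whole. The fingers move at their own pace and stop on an object; the grip force is fixed at half the most. Time passes only in rows, so rows that do not move let the fingers close. It gives the time, the measured TCP pose, the force and the opening at its end, in the units of the state.
- r.state(): the state, without advancing time (a new reading comes with each control period).
- r.capture(name): name is "side" or "top" or "wrist"; returns a dict with "image" (400x640x3 uint8, red, green, blue), "z_map" (400x640 float32, m along the optical axis (not along the pixel's ray), 0 where there is no reading), "fov_y" (degrees; the focal length in pixels is half the picture's height over the tangent of half this angle, whatever the lens; pixels are square), "cx", "cy" (the principal point, pixels), "pose" (4x4, takes a point from camera to world coordinates). Camera axes: x right, y down, z forward; pixel columns grow to the right and rows downward; lengths in m; the calibration is good to about 2 mm. A picture is of the moment at which its call begins.
- r.close_job(): hands the job in, once; it reports no verdict.
Trained networks look in a picture, given as the dict that the camera call returned (one of the last four; its "shot" number tells which), for a name from the list of things; names that differ only in an ending like _2 or _b are one class to them, and where a whole thing is asked for, a point or a joint stands for the part that bears it (a point fixed in the world has none). Each returns a list of dicts, best first, with "confidence" (0 to 1); they miss things now and then, are a little off and sometimes report something else, mostly with a low value. They report only what shows in the picture. A call takes as long as a camera call.
- r.recognise(name, picture): "location" ([x, y, z] in m, in the coordinates of the camera as it stood for that picture, good to about 4 mm: the middle of the surface that is visible of it).
- r.outline_of(name, picture): "pixels" (400x640 bool, what is visible of it).
- r.mark_of(name, picture): "location" ([x, y, z] in m, in the coordinates of the camera as it stood for that picture, good to about 4 mm: a listed point, or the origin of a listed thing).
The state is a dict: "t": time; "qpos": joint angles; "joint_velocities": joint speeds; "effort": joint torques, N m; "tcp_pos": TCP position; "tool_rot": TCP orientation; "ft_force": force on the tool from outside, world axes, zero at the start; "wrist_torque": the same for the moment, N m; "finger_gap": finger opening in m.
Only numpy, scipy, OpenCV 4.12 (cv2) and the standard library are available. Lean on these libraries where they do the work, as an engineer would, in place of code of your own. Each camera call takes 0.05 s, during which the arm holds its last target.

## Working session

There is one attempt and no reset: what is moved stays moved. The work goes in short steps, Python scripts to look and compute and a tool call to move; the robot and the scene stay as the last step left them, time stands still between calls to the robot, and variables do not carry over. Pictures are saved under pics/ and viewed, and the job is handed in when it is done.

Besides the shell and the picture viewer there is one more tool, called by a JSON object that holds its "method" and its "body", one argument or row to a line. step_arm: Moves the arm, as the interface text tells. Its arguments: {"type":"object","properties":{"rows":{"type":"array"}},"required":["rows"]}

```bash
mkdir -p pics
cat > h.py <<'E'
import numpy as np, cv2
from rig import r
def cap(n,fn=None):
    p=r.capture(n)
    if fn: cv2.imwrite('pics/'+fn,p['image'][:,:,::-1])
    return p
def w(p,l): return (p['pose']@np.append(l,1))[:3]
def pts(p,mask=None):
    z=p['z_map'];f=200/np.tan(np.radians(p['fov_y'])/2)
    v,u=np.nonzero((z>0)&(mask if mask is not None else True))
    d=z[v,u];c=np.stack([(u-p['cx'])/f*d,(v-p['cy'])/f*d,d,np.ones_like(d)])
    return (p['pose']@c)[:3].T,u,v
E
python3 - <<'E'
from h import *
for n in ['top','side','wrist']:
    p=cap(n,n+'0.png'); print(n,p['fov_y'],p['cx'],p['cy'],p['pose'].round(3).tolist())
    for o in ['tower_base','base_mouth','section','section_mouth','section_grip','cap','cap_bar']:
        for d in r.mark_of(o,p)[:2]: print(o,d['confidence'],w(p,d['location']).round(4))
s=r.state();print(s)
E
```

```text
top 49.74716214432153 316.82733483901455 204.7228242180739 [[-0.019, -0.991, 0.135, 0.419], [-1.0, 0.018, -0.013, -0.005], [0.011, -0.135, -0.991, 1.338], [0.0, 0.0, 0.0, 1.0]]
tower_base 0.59 [ 0.6175  0.0484 -0.0009]
base_mouth 0.66 [0.6181 0.0516 0.0459]
base_mouth 0.2 [ 0.6499 -0.4254 -0.0049]
section 0.7 [ 4.939e-01 -2.157e-01 -3.000e-04]
section_mouth 0.6 [0.4436 0.2026 0.0035]
section_mouth 0.5 [ 0.4654 -0.4245 -0.0009]
section_grip 0.86 [ 0.4989 -0.2143  0.0441]
section_grip 0.57 [ 0.7766  0.0203 -0.0009]
cap 0.77 [4.439e-01 2.028e-01 4.000e-04]
cap_bar 0.72 [0.4427 0.2024 0.0458]
cap_bar 0.41 [0.441  0.2056 0.0115]
side 55.636254519172326 322.31295514700236 196.3744436124346 [[-0.941, -0.235, 0.245, 0.351], [-0.34, 0.644, -0.685, 0.708], [0.003, -0.728, -0.686, 0.793], [0.0, 0.0, 0.0, 1.0]]
tower_base 0.59 [0.6135 0.0566 0.0032]
tower_base 0.29 [ 0.4956 -0.22    0.0356]
base_mouth 0.58 [0.6136 0.0548 0.0492]
section 0.84 [ 0.4947 -0.2147  0.0032]
section_mouth 0.9 [ 0.4923 -0.2113  0.0617]
section_grip 0.88 [ 0.4948 -0.2191  0.0368]
section_grip 0.68 [0.6945 0.403  0.0034]
c
[... 265 characters left out ...]
, 0.0, 0.0, 1.0]]
{'t': 1.2, 'qpos': array([ 1.27097358e+00,  3.13509593e-01, -4.70831981e-02,  1.21019913e+00,
        1.78625980e-05,  1.57080578e+00]), 'joint_velocities': array([-0.00048537, -0.00060246, -0.00127471, -0.00035717,  0.00044257,
       -0.00285068]), 'effort': array([ 4.63136166e-04, -5.39468014e+01,  3.40052998e+01,  1.62921791e-03,
        2.30774449e-04, -3.11498155e-06]), 'tcp_pos': array([0.17720629, 0.57323963, 0.23130112]), 'tool_rot': array([-8.50198449e-06,  1.49355176e-01,  9.88783612e-01,  3.51308166e-06]), 'ft_force': array([ 0.11269771,  0.10822274, -0.2831458 ]), 'wrist_torque': array([-0.00308055, -0.05444369, -0.02464133]), 'finger_gap': 0.08567563604656699}
```

View pics/top0.png

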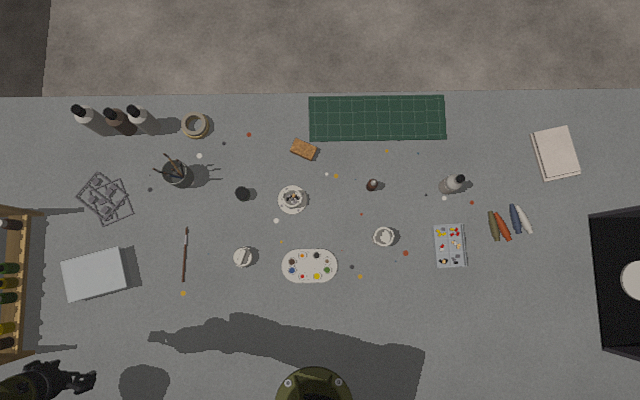

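View pics/side0.png

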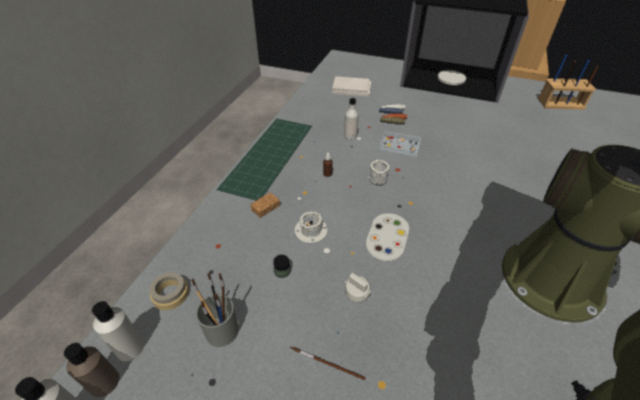

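Run:
```python
from h import *
a=cv2.imread('pics/top0.png')
c=[a[y-28:y+28,x-28:x+28] for x,y in((292,199),(384,237),(243,256))]
b=cv2.imread('pics/side0.png')
c2=[b[y-28:y+28,x-28:x+28] for x,y in((311,225),(379,172),(357,287))]
cv2.imwrite('pics/c0.png',cv2.resize(np.vstack([np.hstack(c),np.hstack(c2)]),None,fx=4.5,fy=4.5,interpolation=2))
p=r.capture('top')
for o in ['paint_jar','dropper_bottle','brush_pot','glue_bottle','palette','bits_tray','brush','cork_block']:
    for d in r.mark_of(o,p)[:1]: print(o,d['confidence'],w(p,d['location']).round(3))
```

```text
paint_jar 0.69 [0.442 0.206 0.043]
dropper_bottle 0.39 [ 0.655 -0.191 -0.004]
brush_pot 0.74 [0.697 0.393 0.001]
glue_bottle 0.88 [ 0.649 -0.427 -0.003]
palette 0.59 [ 0.413  0.004 -0.002]
brush 0.62 [ 0.457  0.386 -0.001]
cork_block 0.56 [ 0.78  0.02 -0.  ]
```

View pics/c0.png

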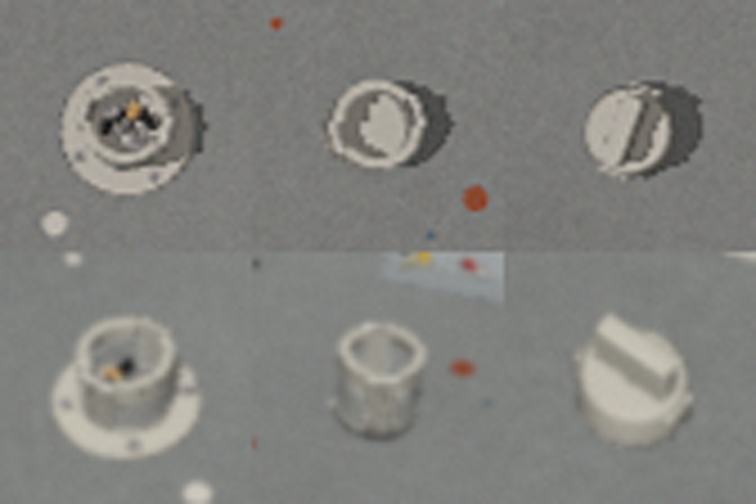

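View pics/wrist0.png

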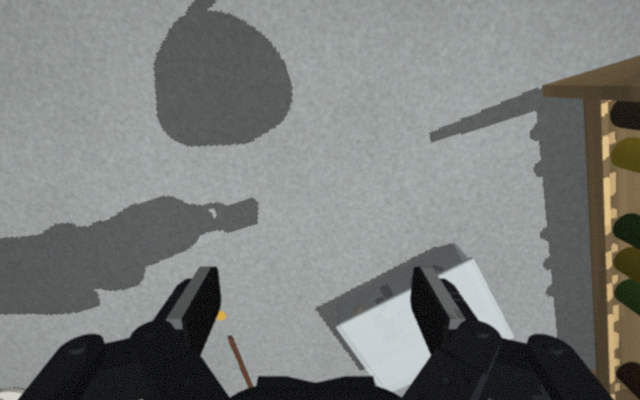

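{"method": "step_arm", "body": {
  "rows": [
    [[2.45,-3.15,0],[0,0,0],1],
    [[2.45,-3.15,0],[0,0,0],1],
    [[2.45,-3.15,0],[0,0,0],1],
    [[2.45,-3.15,0],[0,0,0],1],
    [[2.45,-3.15,0],[0,0,0],1],
    [[2.45,-3.15,0],[0,0,0],1],
    [[2.45,-3.15,0],[0,0,0],1],
    [[2.45,-3.15,0],[0,0,0],1],
    [[2.45,-3.15,0],[0,0,0],1],
    [[2.45,-3.15,0],[0,0,0],1],
    [[2.45,-3.15,0],[0,0,0],1],
    [[2.45,-3.15,0],[0,0,0],1]
  ]
}}

```text
t: 2.65
tcp_pos: [0.4754, 0.1848, 0.2321]
tool_rot: [0.001, 0.141, 0.99, 0.003]
ft_force: [0.2, 0.2, -0.9]
finger_gap: 0.0851
```

Run:
```python
from h import *
p=cap('wrist','w1.png')
for o in ['cap','cap_bar','cap_shoulder']:
    for d in r.mark_of(o,p)[:1]: print(o,d['confidence'],w(p,d['location']).round(4))
s=r.state();print(s['t'],s['tcp_pos'],s['tool_rot'])
P,u,v=pts(p)
m=(abs(P[:,0]-.44)<.06)&(abs(P[:,1]-.205)<.06)&(P[:,2]>.048)
import numpy as np
q=P[m];print(len(q),q[:,2].max(),np.median(q[:,2]),cv2.minAreaRect(q[:,:2].astype('f4')*1000))
m=(abs(P[:,0]-.44)<.06)&(abs(P[:,1]-.205)<.06)&(P[:,2]>.028)&(P[:,2]<.04)
q=P[m];print(len(q),cv2.minEnclosingCircle(q[:,:2].astype('f4')*1000))
```

```text
cap 0.66 [0.4393 0.2093 0.0041]
cap_bar 0.64 [0.4396 0.2043 0.051 ]
cap_shoulder 0.71 [0.4433 0.2045 0.0109]
2.85 [0.47489467 0.18559085 0.23170453] [6.91168386e-04 1.42984731e-01 9.89719275e-01 3.26290112e-03]
22212 0.3193119142141659 0.30299462342004496 ((454.9753723144531, 208.65576171875), (116.95924377441406, 64.98049926757812), 62.32037353515625)
1938 ((442.4648742675781, 204.7119598388672), 32.16768264770508)
```

View pics/w1.png

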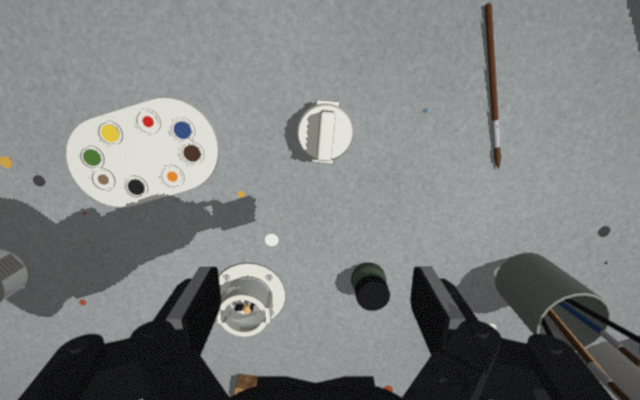

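```bash
cat >> h.py <<'E'
def rect(P,c,lo,hi,R=.05):
    m=(np.hypot(P[:,0]-c[0],P[:,1]-c[1])<R)&(P[:,2]>lo)&(P[:,2]<hi)
    return P[m]
E
python3 - <<'E'
from h import *
p=cap('wrist')
P,u,v=pts(p)
q=rect(P,(.442,.205),.052,.07,.04);print(len(q),np.median(q[:,2]),cv2.minAreaRect(q[:,:2].astype('f4')*1000),q.mean(0))
q=rect(P,(.442,.205),.028,.04,.04);print(len(q),np.median(q[:,2]),cv2.minEnclosingCircle(q[:,:2].astype('f4')*1000))
p0=rect(P,(.5,.2),-.01,.01,.1);print(np.median(p0[:,2]))
E
python3 - <<'E'
import cv2
a=cv2.imread('pics/w1.png')
import numpy as np
cv2.imwrite('pics/c1.png',np.hstack([cv2.resize(a[250:350,190:300],(440,400),interpolation=2),cv2.resize(a[92:172,280:360],(400,400),interpolation=2)])[:, :800])
E
```

```text
739 0.05942776771096031 ((442.7305603027344, 205.15890502929688), (14.007874488830566, 45.91021728515625), 69.0911865234375) [0.44182163 0.20535922 0.05932501]
1934 0.033384991703316325 ((442.506591796875, 204.69064331054688), 32.21764373779297)
0.00013206932214626654
```

View pics/c1.png

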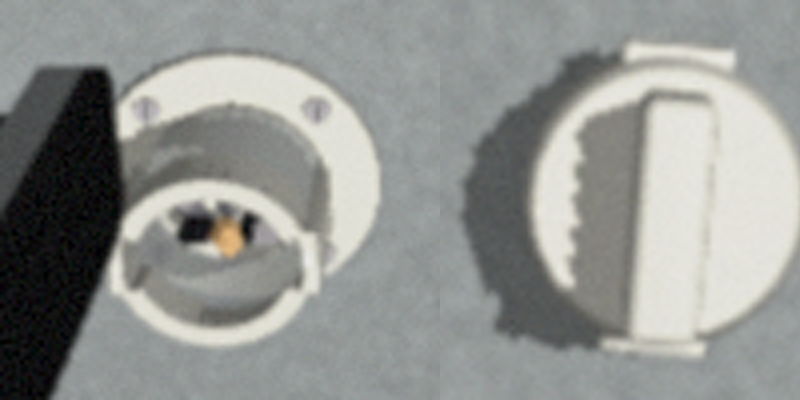

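{"method": "step_arm", "body": {
  "rows": [
    [[2.9,-2.4,0],[0,0,0],1],
    [[2.9,-2.4,0],[0,0,0],1],
    [[2.9,-2.4,0],[0,0,0],1],
    [[2.9,-2.4,0],[0,0,0],1],
    [[2.9,-2.4,0],[0,0,0],1],
    [[2.9,-2.4,0],[0,0,0],1],
    [[0,0,0],[0,0,0],1]
  ]
}}

```text
t: 3.48
tcp_pos: [0.6487, 0.051, 0.2319]
tool_rot: [-0.0, 0.129, 0.992, 0.005]
ft_force: [-1.5, -0.1, 0.4]
finger_gap: 0.0851
```

Run:
```python
from h import *
p=cap('wrist','w2.png')
np.savez('w2.npz',**{k:p[k] for k in ('image','z_map','fov_y','cx','cy','pose')})
for o in ['tower_base','base_mouth']:
    for d in r.mark_of(o,p)[:1]: print(o,d['confidence'],w(p,d['location']).round(4))
s=r.state();print(s['t'],s['tcp_pos'],s['tool_rot'])
P,u,v=pts(p)
for lo,hi in((.042,.05),(.002,.008)):
  q=rect(P,(.6175,.051),lo,hi,.06);print(len(q),np.median(q[:,2]),cv2.minEnclosingCircle(q[:,:2].astype('f4')*1000),cv2.minAreaRect(q[:,:2].astype('f4')*1000))
a=p['image'][:,:,::-1]
q=rect(P,(.6175,.051),.042,.05,.06)
im=np.full((600,600,3),255,'u1')
m=(abs(P[:,0]-.6175)<.055)&(abs(P[:,1]-.051)<.055)
for k in np.nonzero(m)[0]:
    x=int(300-(P[k,1]-.051)*5000);y=int(300-(P[k,0]-.6175)*5000)
    if P[k,2]>.042: cv2.circle(im,(x,y),4,tuple(int(t) for t in a[v[k],u[k]]),-1)
cv2.imwrite('pics/c2.png',im)
```

```text
tower_base 0.73 [0.6187 0.0573 0.0013]
base_mouth 0.91 [0.6214 0.0587 0.0455]
3.6333 [0.64438244 0.05459387 0.23253724] [-0.00184127  0.12757652  0.9918113   0.00558507]
1115 0.046103159503524394 ((618.1954345703125, 55.044189453125), 32.22570037841797) ((617.9576416015625, 55.148284912109375), (57.98333740234375, 57.68010330200195), 28.692520141601562)
2891 0.005299373141341768 ((616.9204711914062, 48.8359375), 58.89970779418945) ((615.7098999023438, 48.235389709472656), (101.40886688232422, 113.58367156982422), 22.220237731933594)
```

View pics/w2.png

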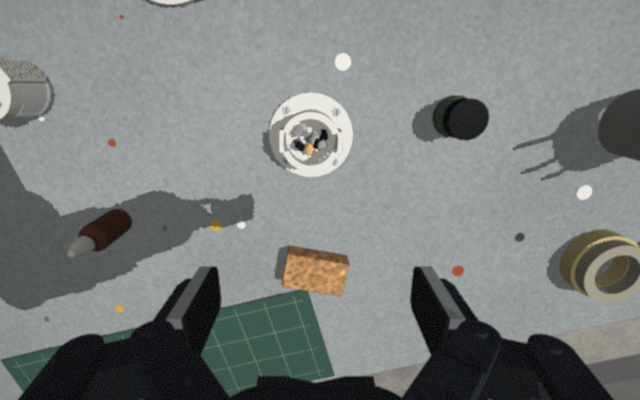

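View pics/c2.png

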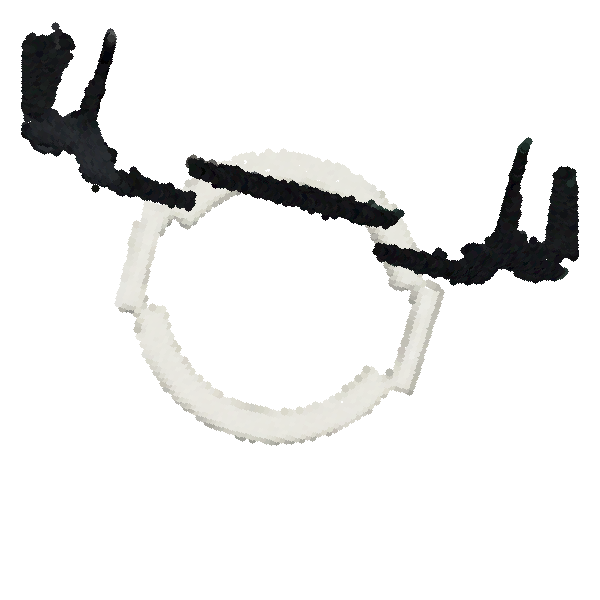

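```bash
cat >> h.py <<'E'
from scipy.optimize import least_squares
def fitmouth(P,c,lo,hi,yaw0):
    """circle centre from rim outer edge + pad direction"""
    q=rect(P,c,lo,hi,.04)[:,:2]
    c=np.array(cv2.minEnclosingCircle(q.astype('f4')*1000)[0])/1000
    # template: area of rim (annulus 22.8..29 minus notches) plus pads; fit by IoU over raster of points
    best=None
    from scipy.ndimage import binary_closing
    g=.0004;N=110
    def ras(c):
        im=np.zeros((2*N,2*N),bool);ij=np.round((q-c0)/g).astype(int)+N
        ok=((ij>=0)&(ij<2*N)).all(1);im[ij[ok,0],ij[ok,1]]=1;return im
    c0=c.copy();im=binary_closing(ras(c0),np.ones((3,3)),iterations=3)
    X,Y=np.meshgrid((np.arange(2*N)-N)*g,(np.arange(2*N)-N)*g,indexing='ij')
    def tmpl(dx,dy,a):
        x=(X-dx);y=(Y-dy);u=x*np.cos(a)+y*np.sin(a);vv=-x*np.sin(a)+y*np.cos(a)
        R=np.hypot(u,vv);phi=np.abs(np.arctan2(np.abs(u),np.abs(vv)))
        notch=(phi<np.radians(21))&(R<.027)
        return ((R>.0228)&(R<.029)&~notch)|((abs(u)<.011)&(abs(vv)<.031)&(abs(vv)>.027))
    from scipy.optimize import minimize
    def cost(t):
        T=tmpl(t[0]*1e-3,t[1]*1e-3,yaw0+t[2]*.05);return -(T&im).sum()/(T|im).sum()
    bestr=min((minimize(cost,[x,y,z],method='Nelder-Mead',options=dict(initial_simplex=np.array([[x,y,z],[x+1,y,z],[x,y+1,z],[x,y,z+1.5]]))) for x in(0,) for y in (0,) for z in(-2,0,2)),key=lambda s:s.fun)
    t=bestr.x;return c0+t[:2]*1e-3,np.degrees(yaw0+t[2]*.05),bestr.fun
E
python3 - <<'E'
from h import *
p=dict(np.load('w2.npz'));P,_,_=pts(p)
print(fitmouth(P,(.618,.055),.042,.049,np.radians(-15)))
p=cap('wrist');s=r.state();print(s['tcp_pos'],s['joint_velocities'].round(4));P,_,_=pts(p)
print(fitmouth(P,(.618,.055),.042,.049,np.radians(-15)))
P,_,_=pts(p)
p=cap('top');P,_,_=pts(p);print(fitmouth(P,(.618,.055),.042,.049,np.radians(-15)))
E
```

```text
(array([0.61799763, 0.05523913]), np.float64(-16.40695555316094), np.float64(-0.904723520876995))
[0.64402952 0.05477823 0.23285428] [ 0.0042 -0.0153 -0.0093 -0.0023 -0.0029 -0.0016]
(array([0.61794438, 0.05536912]), np.float64(-16.897453963688974), np.float64(-0.9032361422620955))
(array([0., 0.]), np.float64(-20.729577951308233), np.float64(0.0))
```

{"method": "step_arm", "body": {
  "rows": [
    [[-1.5,-3.5,0],[0,0,0],1],
    [[-1.5,-3.5,0],[0,0,0],1],
    [[-1.5,-3.5,0],[0,0,0],1],
    [[-1.5,-3.5,0],[0,0,0],1],
    [[-1.5,-3.5,0],[0,0,0],1],
    [[-1.5,-3.5,0],[0,0,0],1],
    [[-1.5,-3.5,0],[0,0,0],1],
    [[-1.5,-3.5,0],[0,0,0],1],
    [[0,0,0],[0,0,0],1],
    [[0,0,0],[0,0,0],1]
  ]
}}

```text
t: 4.57
tcp_pos: [0.5116, -0.2173, 0.2377]
tool_rot: [0.001, 0.114, 0.993, 0.006]
ft_force: [-0.3, 0.2, -0.5]
finger_gap: 0.0853
```

Run:
```python
from h import *
p=cap('wrist','w3.png')
for o in ['section','section_mouth']:
    for d in r.mark_of(o,p)[:1]: print(o,d['confidence'],w(p,d['location']).round(4))
s=r.state();print(s['t'],s['tcp_pos'],s['tool_rot'])
P,u,v=pts(p);a=p['image'][:,:,::-1]
im=np.full((600,600,3),255,'u1');cx,cy=.495,-.215
q=rect(P,(cx,cy),.055,.064,.05);print(len(q),np.median(q[:,2]),q.mean(0))
m=(abs(P[:,0]-cx)<.055)&(abs(P[:,1]-cy)<.055)
for k in np.nonzero(m)[0]:
    x=int(300-(P[k,1]-cy)*5000);y=int(300-(P[k,0]-cx)*5000)
    if P[k,2]>.055: cv2.circle(im,(x,y),4,tuple(int(t) for t in a[v[k],u[k]]),-1)
cv2.imwrite('pics/c3.png',im)
np.savez('w3.npz',**{k:p[k] for k in ('image','z_map','fov_y','cx','cy','pose')})
for y in (0,30,60,90,120,150):print(fitmouth(P,(cx,cy),.055,.064,np.radians(y)))
```

```text
section 0.93 [ 0.4972 -0.2151 -0.0015]
section_mouth 0.72 [ 0.4951 -0.2138  0.0626]
4.7167 [ 0.51282608 -0.2159661   0.23747973] [0.00124096 0.1124448  0.99364001 0.00584399]
1142 0.059560868218424184 [ 0.4938208  -0.21672336  0.05940699]
(array([ 0.49427471, -0.21659993]), np.float64(16.92207915866792), np.float64(-0.9065644465740297))
(array([ 0.4943859 , -0.21670001]), np.float64(17.147732274828368), np.float64(-0.9063448937190347))
(array([ 0.49427401, -0.21664   ]), np.float64(16.94361618896192), np.float64(-0.9065793676141808))
(array([ 0.49434122, -0.2166582 ]), np.float64(98.63401011983143), np.float64(-0.5261275073463652))
(array([ 0.49433043, -0.2166218 ]), np.float64(130.1727737401388), np.float64(-0.5342835130970724))
(array([ 0.49432736, -0.21663325]), np.float64(197.18267810936186), np.float64(-0.9065644465740297))
```

View pics/w3.png

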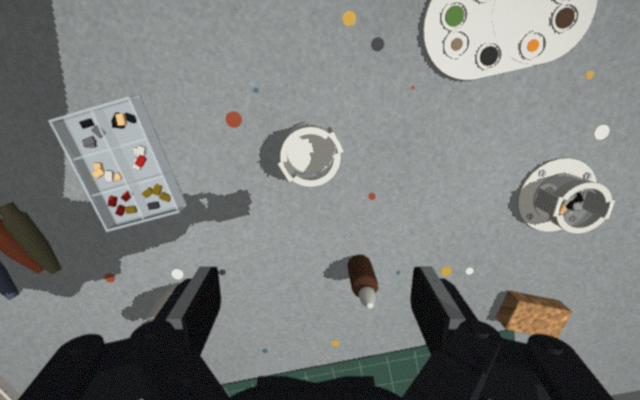

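View pics/c3.png

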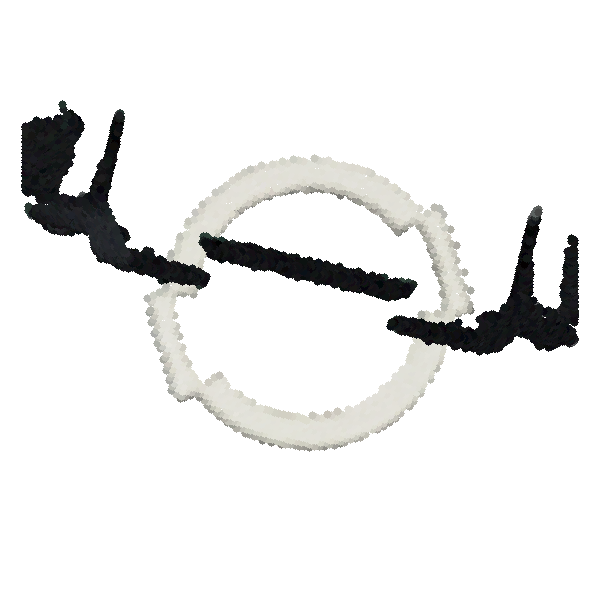

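```bash
cat >> h.py <<'E'
from scipy.spatial.transform import Rotation as Ro
def err(x,y,z,yaw):
    """cm shift and rotvec to tool-down pose with jaw (tool y) at yaw deg"""
    s=r.state();q=s['tool_rot'];R=Ro.from_quat([q[1],q[2],q[3],q[0]])
    a=np.radians(yaw);ty=np.array([np.cos(a),np.sin(a),0]);tz=np.array([0,0,-1.]);tx=np.cross(ty,tz)
    best=None
    for sg in(1,-1):
        T=Ro.from_matrix(np.stack([sg*tx,sg*ty,tz],1));e=(T*R.inv()).as_rotvec()
        if best is None or np.linalg.norm(e)<np.linalg.norm(best): best=e
    print('t',round(s['t'],2),'d_cm',((np.array([x,y,z])-s['tcp_pos'])*100).round(3),'rot',best.round(4),'F',s['ft_force'].round(1),'T',s['wrist_torque'].round(2),'gap',round(s['finger_gap'],4),'tcp',s['tcp_pos'].round(4),'q6',s['qpos'][5].round(3))
E
python3 -c "
from h import *
err(.4943,-.2167,.09,107)"
```

```text
t 4.72 d_cm [ -1.853  -0.073 -14.748] rot [-0.0121  0.0007  0.5221] F [0.5 0.2 0.8] T [-0.    0.01  0.04] gap 0.0854 tcp [ 0.5128 -0.216   0.2375] q6 -0.18
```

{"method": "step_arm", "body": {
  "rows": [
    [[-0.4,0,-2.9],[-0.003,0,0.105],1],
    [[-0.4,0,-2.9],[-0.003,0,0.105],1],
    [[-0.4,0,-2.9],[-0.003,0,0.105],1],
    [[-0.35,0,-2.9],[-0.003,0,0.105],1],
    [[-0.3,0,-2.9],[0,0,0.1],1],
    [[0,0,0],[0,0,0],1],
    [[0,0,0],[0,0,0],1]
  ]
}}

```text
t: 5.3
tcp_pos: [0.4999, -0.2042, 0.0907]
tool_rot: [0.005, -0.167, 0.986, 0.002]
ft_force: [0.0, 0.3, 1.0]
finger_gap: 0.0851
```

```bash
python3 -c "
from h import *
err(.4943,-.2167,.016,107)"
```

```text
t 5.3 d_cm [-0.563 -1.247 -7.465] rot [-0.0048  0.0103 -0.0393] F [0.  0.3 1. ] T [-0.01 -0.01  0.02] gap 0.0851 tcp [ 0.4999 -0.2042  0.0907] q6 -0.729
```

{"method": "step_arm", "body": {
  "rows": [
    [[-0.55,-1.25,0],[-0.005,0.01,-0.04],1],
    [[0,0,0],[0,0,0],1],
    [[0,0,0],[0,0,0],1]
  ]
}}

```text
t: 5.55
tcp_pos: [0.4972, -0.216, 0.0942]
tool_rot: [0.001, -0.145, 0.989, -0.001]
ft_force: [0.7, 0.7, 1.2]
finger_gap: 0.0855
```

```bash
python3 -c "
from h import *
err(.4943,-.2167,.016,107)"
```

```text
t 5.55 d_cm [-0.285 -0.073 -7.824] rot [0.0016 0.0025 0.0057] F [0.7 0.7 1.2] T [ 0.01 -0.01  0.03] gap 0.0855 tcp [ 0.4972 -0.216   0.0942] q6 -0.701
```

{"method": "step_arm", "body": {
  "rows": [
    [[-0.25,-0.05,-1.9],[0,0.002,0.004],1],
    [[0,0,-1.9],[0,0,0],1],
    [[0,0,-1.9],[0,0,0],1],
    [[0,0,-1.9],[0,0,0],1],
    [[0,0,0],[0,0,0],1],
    [[0,0,0],[0,0,0],1]
  ]
}}

```text
t: 6.05
tcp_pos: [0.5053, -0.2208, 0.0271]
tool_rot: [0.009, -0.144, 0.99, -0.006]
ft_force: [0.5, 0.8, 1.0]
finger_gap: 0.0856
```

```bash
python3 -c "
from h import *
err(.4943,-.2167,.016,107)"
```

```text
t 6.05 d_cm [-1.103  0.413 -1.107] rot [0.0095 0.0202 0.0077] F [0.5 0.8 1. ] T [-0.01 -0.06 -0.03] gap 0.0856 tcp [ 0.5053 -0.2208  0.0271] q6 -0.701
```

{"method": "step_arm", "body": {
  "rows": [
    [[-0.55,0.2,-0.5],[0.005,0.01,0.004],1],
    [[-0.55,0.2,-0.5],[0.005,0.01,0.004],1],
    [[0,0,0],[0,0,0],1],
    [[0,0,0],[0,0,0],1]
  ]
}}

```text
t: 6.38
tcp_pos: [0.4966, -0.2179, 0.0211]
tool_rot: [0.002, -0.148, 0.989, -0.001]
ft_force: [0.4, -0.8, 1.1]
finger_gap: 0.0856
```

```bash
python3 -c "
from h import *
err(.4943,-.2167,.016,107)"
```

```text
t 6.38 d_cm [-0.234  0.12  -0.515] rot [ 0.0009  0.0043 -0.    ] F [ 0.4 -0.8  1.1] T [ 0.02 -0.01 -0.02] gap 0.0856 tcp [ 0.4966 -0.2179  0.0211] q6 -0.711
```

{"method": "step_arm", "body": {
  "rows": [
    [[-0.25,0.12,-0.5],[0.001,0.004,0],1],
    [[0,0,0],[0,0,0],1],
    [[0,0,0],[0,0,0],1]
  ]
}}

```text
t: 6.63
tcp_pos: [0.4948, -0.217, 0.017]
tool_rot: [0.001, -0.148, 0.989, -0.0]
ft_force: [-0.2, -0.2, -0.4]
finger_gap: 0.0856
```

```bash
python3 -c "
from h import *
err(.4943,-.2167,.016,107)"
```

```text
t 6.63 d_cm [-0.051  0.032 -0.102] rot [0.0007 0.0019 0.0002] F [-0.2 -0.2 -0.4] T [-0.03 -0.01  0.03] gap 0.0856 tcp [ 0.4948 -0.217   0.017 ] q6 -0.71
```

Close on the pads.

{"method": "step_arm", "body": {
  "rows": [
    [[-0.05,0.03,0],[0,0.002,0],0],
    [[0,0,0],[0,0,0],0],
    [[0,0,0],[0,0,0],0],
    [[0,0,0],[0,0,0],0],
    [[0,0,0],[0,0,0],0],
    [[0,0,0],[0,0,0],0]
  ]
}}

```text
t: 7.13
tcp_pos: [0.4945, -0.2167, 0.0173]
tool_rot: [-0.0, -0.148, 0.989, -0.0]
ft_force: [0.0, 0.4, 0.7]
finger_gap: 0.0618
```

```bash
python3 -c "
from h import *
err(.4943,-.2167,.016,107)"
```

```text
t 7.13 d_cm [-0.021  0.001 -0.132] rot [0.0008 0.0001 0.0002] F [0.  0.4 0.7] T [ 0.04  0.01 -0.03] gap 0.0618 tcp [ 0.4945 -0.2167  0.0173] q6 -0.709
```

{"method": "step_arm", "body": {
  "rows": [
    [[0,0,2],[0,0,0],0],
    [[0,0,3.5],[0,0,0],0],
    [[0,0,3.5],[0,0,0],0],
    [[0,0,3],[0,0,0],0],
    [[1,2.3,1],[0,0,0.1],0],
    [[1.37,3,0],[0,0,0.11],0],
    [[1.37,3,0],[0,0,0.11],0],
    [[1.37,3,0],[0,0,0.11],0],
    [[1.37,3,0],[0,0,0.11],0],
    [[1.37,3,0],[0,0,0.11],0],
    [[1.37,3,0],[0,0,0.11],0],
    [[1.37,3,0],[0,0,0.11],0],
    [[1.37,3,0],[0,0,0.11],0],
    [[0.5,1,0],[0,0,0.05],0],
    [[0,0,0],[0,0,0],0],
    [[0,0,0],[0,0,0],0]
  ]
}}

```text
t: 8.47
tcp_pos: [0.6193, 0.0707, 0.1517]
tool_rot: [-0.001, -0.634, 0.774, -0.002]
ft_force: [-0.4, -0.0, -1.5]
finger_gap: 0.0614
```

```bash
python3 -c "
from h import *
err(.6180,.0553,.09,163.4)
cap('wrist','w4.png')"
```

```text
t 8.47 d_cm [-0.131 -1.537 -6.165] rot [ 0.0046  0.0014 -0.0913] F [-0.4 -0.  -1.5] T [-0.06  0.09 -0.04] gap 0.0614 tcp [0.6193 0.0707 0.1517] q6 -1.256
```

View pics/w4.png

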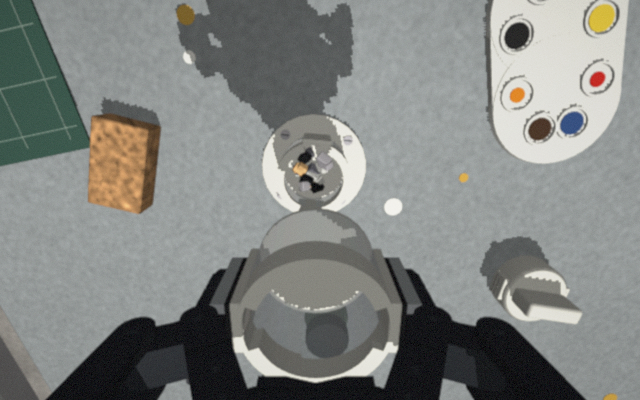

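Run:
```python
from h import *
p=cap('wrist');s=r.state();P,_,_=pts(p)
t=s['tcp_pos'];print(t)
zr=t[2]-.0173+.0595
q=rect(P,t[:2],zr-.004,zr+.004,.04);print(len(q),np.median(q[:,2])-zr)
try: print('sec',fitmouth(P,t[:2],zr-.004,zr+.004,np.radians(78.6)))
except Exception as e: print(e)
print('base',fitmouth(P,(.618,.055),.042,.049,np.radians(-15)))
err(.6180,.0553,.09,163.4)
```

```text
[0.61892438 0.06950553 0.15175681]
8480 -0.00020496420946886085
sec (array([0.61913753, 0.06964457]), np.float64(78.05707350225843), np.float64(-0.7110134505260354))
base (array([0.61824444, 0.0546587 ]), np.float64(-16.622385170394395), np.float64(-0.8051782004155346))
t 8.57 d_cm [-0.092 -1.421 -6.176] rot [ 0.0047  0.0012 -0.0896] F [-0.6  1.  -0.6] T [-0.06  0.   -0.01] gap 0.0616 tcp [0.6189 0.0695 0.1518] q6 -1.256
```

{"method": "step_arm", "body": {
  "rows": [
    [[-0.05,-0.7,-2],[0.002,0.001,-0.045],0],
    [[-0.05,-0.7,-2],[0.002,0,-0.045],0],
    [[0,0,-2],[0,0,0],0],
    [[0,0,0],[0,0,0],0],
    [[0,0,0],[0,0,0],0]
  ]
}}

```text
t: 8.98
tcp_pos: [0.6164, 0.048, 0.0922]
tool_rot: [0.0, -0.59, 0.807, -0.002]
ft_force: [0.6, -0.5, 0.0]
finger_gap: 0.0614
```

```bash
python3 -c "
from h import *
err(.6180,.0553,.07,163.4)"
```

```text
t 8.98 d_cm [ 0.164  0.734 -2.217] rot [0.0023 0.0022 0.0182] F [ 0.6 -0.5  0. ] T [-0.02 -0.    0.03] gap 0.0614 tcp [0.6164 0.048  0.0922] q6 -1.184
```

{"method": "step_arm", "body": {
  "rows": [
    [[0.16,0.6,-1],[0.002,0.002,0.018],0],
    [[0,0,-0.9],[0,0,0],0],
    [[0,0,0],[0,0,0],0],
    [[0,0,0],[0,0,0],0]
  ]
}}

```text
t: 9.32
tcp_pos: [0.6192, 0.0527, 0.0747]
tool_rot: [0.001, -0.597, 0.802, -0.001]
ft_force: [0.9, -0.2, -1.2]
finger_gap: 0.0614
```

```bash
python3 -c "
from h import *
err(.6180,.0553,.07,163.4)"
```

```text
t 9.32 d_cm [-0.123  0.256 -0.466] rot [-0.0001  0.0031  0.0016] F [ 0.9 -0.2 -1.2] T [ 0.02 -0.02  0.05] gap 0.0614 tcp [0.6192 0.0527 0.0747] q6 -1.194
```

{"method": "step_arm", "body": {
  "rows": [
    [[-0.12,0.25,-0.4],[0,0.003,0.002],0],
    [[0,0,0],[0,0,0],0],
    [[0,0,0],[0,0,0],0]
  ]
}}

```text
t: 9.57
tcp_pos: [0.6188, 0.056, 0.0714]
tool_rot: [0.001, -0.598, 0.801, -0.0]
ft_force: [0.1, 0.8, -1.2]
finger_gap: 0.0616
```

```bash
python3 -c "
from h import *
err(.6180,.0553,.07,163.4)"
```

```text
t 9.57 d_cm [-0.077 -0.067 -0.139] rot [-0.0002  0.0015 -0.0011] F [ 0.1  0.8 -1.2] T [ 0.04 -0.02 -0.02] gap 0.0616 tcp [0.6188 0.056  0.0714] q6 -1.192
```

Aligned within about 1 mm; correct and go down into the mouth in small steps.

{"method": "step_arm", "body": {
  "rows": [
    [[-0.08,-0.06,-0.1],[0,0.001,0],0],
    [[0,0,-0.2],[0,0,0],0],
    [[0,0,-0.2],[0,0,0],0],
    [[0,0,-0.2],[0,0,0],0],
    [[0,0,0],[0,0,0],0]
  ]
}}

```text
t: 9.98
tcp_pos: [0.6185, 0.0558, 0.0646]
tool_rot: [0.001, -0.598, 0.801, -0.0]
ft_force: [0.4, -0.0, -1.9]
finger_gap: 0.0614
```

```bash
python3 -c "
from h import *
err(.6180,.0553,.0538,163.4)"
```

```text
t 9.98 d_cm [-0.051 -0.052 -1.078] rot [-0.0003  0.0019 -0.0018] F [ 0.4 -0.  -1.9] T [-0.01 -0.02 -0.03] gap 0.0614 tcp [0.6185 0.0558 0.0646] q6 -1.193
```

{"method": "step_arm", "body": {
  "rows": [
    [[-0.05,-0.04,-0.2],[0,0.002,-0.002],0],
    [[0,0,-0.25],[0,0,0],0],
    [[0,0,-0.25],[0,0,0],0],
    [[0,0,-0.25],[0,0,0],0]
  ]
}}

```text
t: 10.32
tcp_pos: [0.6183, 0.0553, 0.0546]
tool_rot: [0.0, -0.597, 0.802, 0.0]
ft_force: [0.6, 0.4, -0.7]
finger_gap: 0.0618
```

```bash
python3 -c "
from h import *
err(.6180,.0553,.0538,163.4)"
```

```text
t 10.32 d_cm [-0.031  0.002 -0.083] rot [-0.0003  0.0004  0.0006] F [ 0.6  0.4 -0.7] T [-0.05 -0.01  0.04] gap 0.0618 tcp [0.6183 0.0553 0.0546] q6 -1.191
```

Entered freely. Press gently to the shoulder.

{"method": "step_arm", "body": {
  "rows": [
    [[0,0,-0.1],[0,0,0],0],
    [[0,0,-0.1],[0,0,0],0],
    [[0,0,-0.1],[0,0,0],0]
  ]
}}

```text
t: 10.57
tcp_pos: [0.6182, 0.0553, 0.0538]
tool_rot: [0.0, -0.597, 0.802, -0.0]
ft_force: [-3.4, -0.9, 8.2]
finger_gap: 0.0617
```

```bash
python3 -c "
from h import *
err(.6180,.0553,.0538,163.4)"
```

```text
t 10.57 d_cm [-0.016  0.002  0.002] rot [-0.0004  0.0008  0.0006] F [-3.4 -0.9  8.2] T [-0.1   0.79  0.  ] gap 0.0617 tcp [0.6182 0.0553 0.0538] q6 -1.191
```

{"method": "step_arm", "body": {
  "rows": [
    [[0,0,0.03],[0,0,-0.04],0],
    [[0,0,0],[0,0,-0.06],0],
    [[0,0,0],[0,0,-0.06],0],
    [[0,0,0],[0,0,-0.06],0]
  ]
}}

```text
t: 10.9
tcp_pos: [0.6184, 0.0553, 0.0546]
tool_rot: [0.001, -0.502, 0.865, -0.0]
ft_force: [-0.2, 0.1, -1.4]
finger_gap: 0.0611
```

```bash
python3 -c "
from h import *
err(.6180,.0553,.0538,73.4)"
```

```text
t 10.9 d_cm [-0.042  0.003 -0.081] rot [ 1.2000e-03  1.7000e-03 -1.3419e+00] F [-0.2  0.1 -1.4] T [ 0.01  0.03 -0.01] gap 0.0611 tcp [0.6184 0.0553 0.0546] q6 -0.963
```

{"method": "step_arm", "body": {
  "rows": [
    [[-0.03,0,-0.06],[0.001,0.001,-0.08],0],
    [[0,0,0],[0,0,-0.09],0],
    [[0,0,0],[0,0,-0.09],0],
    [[0,0,0],[0,0,-0.09],0],
    [[0,0,0],[0,0,-0.09],0],
    [[0,0,0],[0,0,-0.09],0]
  ]
}}

```text
t: 11.4
tcp_pos: [0.6189, 0.0544, 0.0539]
tool_rot: [0.001, -0.245, 0.969, -0.001]
ft_force: [-0.1, -1.1, 1.7]
finger_gap: 0.0612
```

```bash
python3 -c "
from h import *
err(.6180,.0553,.0538,73.4)
cap('wrist','w5.png')"
```

```text
t 11.4 d_cm [-0.095  0.086 -0.009] rot [ 0.0025  0.0018 -0.7857] F [-0.1 -1.1  1.7] T [-0.17  0.2   0.01] gap 0.0612 tcp [0.6189 0.0544 0.0539] q6 -0.407
```

View pics/w5.png

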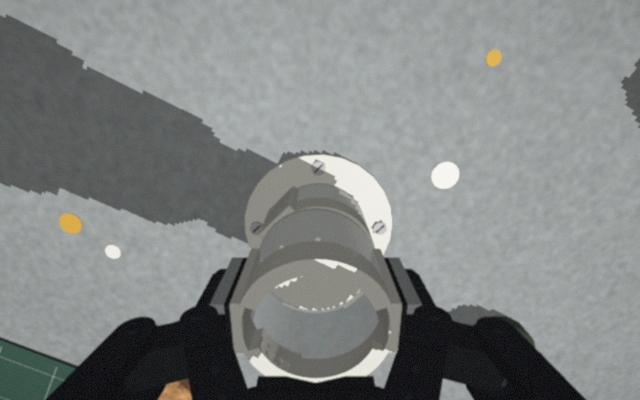

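Turning halfway (section still square in the jaws, seated). Continue to the stop.

{"method": "step_arm", "body": {
  "rows": [
    [[-0.08,0.08,0],[0.002,0.002,-0.08],0],
    [[0,0,0],[0,0,-0.09],0],
    [[0,0,0],[0,0,-0.09],0],
    [[0,0,0],[0,0,-0.09],0],
    [[0,0,0],[0,0,-0.09],0],
    [[0,0,0],[0,0,-0.09],0],
    [[0,0,0],[0,0,-0.06],0]
  ]
}}

```text
t: 12.03
tcp_pos: [0.6187, 0.0543, 0.0539]
tool_rot: [0.001, 0.056, 0.998, -0.001]
ft_force: [-1.8, 0.0, 1.5]
finger_gap: 0.0615
```

```bash
python3 -c "
from h import *
err(.6180,.0553,.0538,73.4)"
```

```text
t 12.03 d_cm [-0.072  0.097 -0.006] rot [ 0.0022  0.0012 -0.1783] F [-1.8  0.   1.5] T [-0.11  0.15  0.08] gap 0.0615 tcp [0.6187 0.0543 0.0539] q6 0.2
```

{"method": "step_arm", "body": {
  "rows": [
    [[-0.05,0.07,0],[0.002,0.001,-0.06],0],
    [[0,0,0],[0,0,-0.06],0],
    [[0,0,0],[0,0,-0.05],0],
    [[0,0,0],[0,0,-0.04],0],
    [[0,0,0],[0,0,-0.04],0]
  ]
}}

```text
t: 12.45
tcp_pos: [0.6193, 0.0558, 0.0539]
tool_rot: [0.001, 0.181, 0.984, 0.001]
ft_force: [1.1, 1.2, -1.2]
finger_gap: 0.0612
```

```bash
python3 -c "
from h import *
err(.6180,.0553,.0538,73.4)"
```

```text
t 12.45 d_cm [-0.133 -0.05  -0.013] rot [-0.0018  0.0022  0.0735] F [ 1.1  1.2 -1.2] T [ 0.21 -0.39  0.29] gap 0.0612 tcp [0.6193 0.0558 0.0539] q6 0.452
```

{"method": "step_arm", "body": {
  "rows": [
    [[-0.06,-0.03,0],[0,0.002,-0.03],0],
    [[0,0,0],[0,0,-0.04],0],
    [[0,0,0],[0,0,-0.04],0]
  ]
}}

```text
t: 12.7
tcp_pos: [0.6199, 0.0568, 0.054]
tool_rot: [0.001, 0.23, 0.973, 0.002]
ft_force: [-1.3, -0.6, 1.5]
finger_gap: 0.0615
```

Run:
```python
from h import *
err(.6180,.0553,.0538,73.4)
p=cap('wrist','w6.png');s=r.state();P,_,_=pts(p)
print('sec',fitmouth(P,(.618,.055),.091,.101,np.radians(-16)))
```

```text
t 12.7 d_cm [-0.191 -0.151 -0.017] rot [-0.0035  0.0023  0.1752] F [-1.3 -0.6  1.5] T [-0.22  0.19  2.03] gap 0.0615 tcp [0.6199 0.0568 0.054 ] q6 0.555
sec (array([0.61964791, 0.05647246]), np.float64(-26.48397338718208), np.float64(-0.7143618438582467))
```

View pics/w6.png

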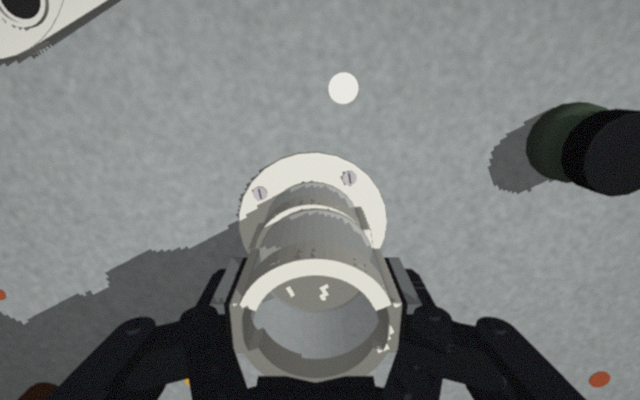

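{"method": "step_arm", "body": {
  "rows": [
    [[0,0,0],[0,0,0],1],
    [[0,0,0],[0,0,0],1],
    [[0,0,0],[0,0,0],1],
    [[0,0,0],[0,0,0],1]
  ]
}}

```text
t: 13.08
tcp_pos: [0.6199, 0.0569, 0.0537]
tool_rot: [0.001, 0.229, 0.973, 0.002]
ft_force: [-0.0, 0.2, 0.3]
finger_gap: 0.0854
```

Run:
```python
from h import *
err(.6180,.0553,.0538,73.4)
p=cap('wrist','w7.png');s=r.state();P,_,_=pts(p)
print('sec',fitmouth(P,(.618,.055),.091,.101,np.radians(-16)))
```

```text
t 13.08 d_cm [-0.192 -0.165  0.014] rot [-0.0038  0.0022  0.1729] F [-0.   0.2  0.3] T [-0.02 -0.01  0.03] gap 0.0854 tcp [0.6199 0.0569 0.0537] q6 0.553
sec (array([0.61969376, 0.05601153]), np.float64(-24.862562480530425), np.float64(-0.7471164936562861))
```

View pics/w7.png

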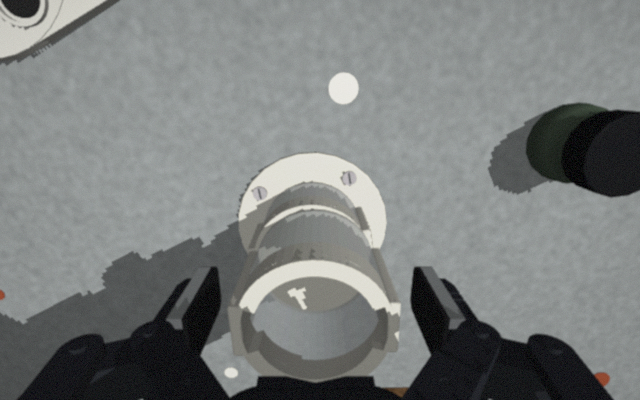

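{"method": "step_arm", "body": {
  "rows": [
    [[0,0,2],[0,0,0],1],
    [[0,0,3],[0,0,0],1],
    [[0,0,3.5],[0,0,0],1],
    [[0,0,3.5],[0,0,0],1],
    [[0.7,-0.3,3.5],[0,0,0],1],
    [[1,-0.5,2.5],[0,0,0],1],
    [[1,-0.5,0],[0,0,0],1],
    [[0,0,0],[0,0,0],1],
    [[0,0,0],[0,0,0],1]
  ]
}}

```text
t: 13.88
tcp_pos: [0.6432, 0.0427, 0.2416]
tool_rot: [-0.001, 0.228, 0.974, 0.002]
ft_force: [0.5, -0.5, -0.6]
finger_gap: 0.0855
```

Run:
```python
from h import *
err(.6180,.0553,.0538,73.4)
p=cap('wrist','w8.png');P,u,v=pts(p)
for y in(-16,-28): print('sec',fitmouth(P,(.619,.0555),.091,.101,np.radians(y)))
q=rect(P,(.619,.0555),.091,.101,.04);print(np.median(q[:,2]))
a=p['image'][:,:,::-1]
im=np.full((600,600,3),255,'u1')
m=(abs(P[:,0]-.618)<.055)&(abs(P[:,1]-.055)<.055)
for k in np.nonzero(m)[0]:
    x=int(300-(P[k,1]-.055)*5000);y=int(300-(P[k,0]-.618)*5000)
    if P[k,2]<.12: cv2.circle(im,(x,y),3,tuple(int(t) for t in a[v[k],u[k]]),-1)
cv2.imwrite('pics/c8.png',im)
```

```text
t 13.88 d_cm [ -2.518   1.256 -18.777] rot [-0.0033 -0.001   0.171 ] F [ 0.5 -0.5 -0.6] T [-0.06 -0.01  0.03] gap 0.0855 tcp [0.6432 0.0427 0.2416] q6 0.525
sec (array([0.62018542, 0.05574803]), np.float64(-25.03985328028728), np.float64(-0.9235033259423503))
sec (array([0.62017909, 0.05581621]), np.float64(-25.021150059575593), np.float64(-0.9230281913208742))
0.09620832957552755
```

View pics/w8.png

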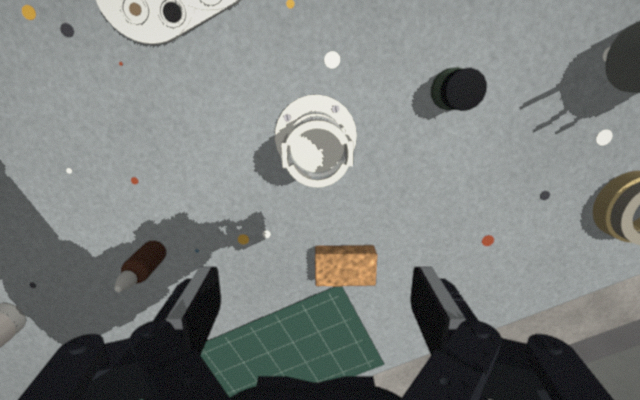

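View pics/c8.png

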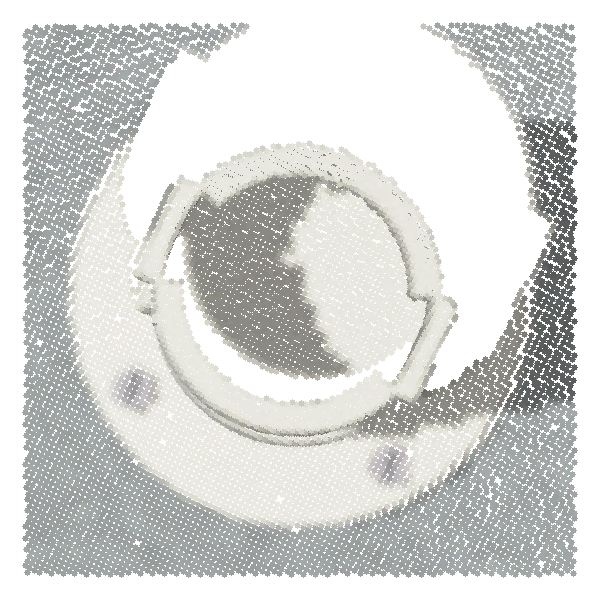

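Run:
```python
from h import *
p=cap('wrist');P,u,v=pts(p)
q=rect(P,(.62,.0557),.091,.1,.032)
A=np.c_[q[:,:2]-[.62,.0557],np.ones(len(q))];c=np.linalg.lstsq(A,q[:,2],rcond=None)[0];print('slope',c, 'res',np.std(A@c-q[:,2]))
q=rect(P,(.618,.055),.041,.049,.036);print('base bits',len(q))
d=(q[:,:2]-[.618,.0553]);ang=np.degrees(np.arctan2(d[:,1],d[:,0]));R=np.hypot(*d.T)*1000
for a in range(-180,180,10):
    m=(ang>=a)&(ang<a+10)
    if m.sum(): print(a,m.sum(),R[m].max().round(1),R[m].min().round(1))
p=cap('side','s8.png')
print('side fit base/sec')
P,u,v=pts(p);q=rect(P,(.62,.0557),.09,.102,.04);print(len(q),q.mean(0))
```

```text
slope [0.00043623 0.00516235 0.0960397 ] res 0.0010411150085503824
base bits 783
-180 21 28.7 3.2
-170 26 28.7 5.9
-160 22 28.8 3.7
-150 21 28.8 4.1
-140 22 28.9 1.9
-130 24 32.2 4.8
-120 13 22.9 4.7
-110 24 25.0 1.8
-100 22 26.1 0.8
-90 17 24.8 8.2
-80 14 26.0 2.2
-70 24 26.9 2.9
-60 26 27.7 5.2
-50 24 28.3 6.6
-40 26 28.3 3.5
-30 20 28.2 4.3
-20 24 28.4 1.3
-10 24 28.9 7.8
0 33 28.1 2.7
10 25 29.3 3.3
20 19 29.4 5.4
30 21 29.0 2.6
40 24 28.8 8.9
50 29 28.6 6.4
60 26 27.2 6.3
70 14 31.7 3.3
80 26 32.3 5.8
90 24 32.2 6.4
100 13 28.9 6.8
110 14 28.9 5.6
120 12 28.8 7.9
130 20 28.8 3.9
140 19 28.8 1.7
150 19 28.7 5.6
160 25 28.8 4.5
170 26 28.8 4.0
side fit base/sec
173 [0.61822752 0.05989002 0.09539522]
```

{"method": "step_arm", "body": {
  "rows": [
    [[-1.1,0.6,-1.5],[-0.002,0,0.02],1],
    [[-1.1,0.6,-2.5],[-0.002,0,0],1],
    [[0,0,-2.5],[0,0,0],1],
    [[0,0,-2],[0,0,0],1],
    [[0,0,0],[0,0,0],1],
    [[0,0,0],[0,0,0],1]
  ]
}}

```text
t: 14.53
tcp_pos: [0.6116, 0.0564, 0.1464]
tool_rot: [-0.007, 0.217, 0.976, -0.002]
ft_force: [-0.0, 0.5, 0.9]
finger_gap: 0.0855
```

```bash
python3 -c "
from h import *
err(.6202,.0557,.054,65)"
```

```text
t 14.53 d_cm [ 0.859 -0.069 -9.24 ] rot [ 0.0016 -0.0143  0.0012] F [-0.   0.5  0.9] T [-0.03 -0.01 -0.01] gap 0.0855 tcp [0.6116 0.0564 0.1464] q6 0.53
```

{"method": "step_arm", "body": {
  "rows": [
    [[0.85,-0.07,-1],[0.002,-0.014,0],1],
    [[0,0,-1.5],[0,0,0],1],
    [[0,0,-1.5],[0,0,0],1],
    [[0,0,0],[0,0,0],1],
    [[0,0,0],[0,0,0],1]
  ]
}}

```text
t: 14.95
tcp_pos: [0.6209, 0.0562, 0.1091]
tool_rot: [0.001, 0.217, 0.976, 0.001]
ft_force: [0.1, 0.6, 0.1]
finger_gap: 0.0856
```

```bash
python3 -c "
from h import *
err(.6202,.0557,.054,65)"
```

```text
t 14.95 d_cm [-0.073 -0.05  -5.508] rot [-0.0008  0.0015  0.0006] F [0.1 0.6 0.1] T [-0.01 -0.06 -0.05] gap 0.0856 tcp [0.6209 0.0562 0.1091] q6 0.527
```

{"method": "step_arm", "body": {
  "rows": [
    [[-0.07,-0.05,-1],[0,0.001,0],1],
    [[0,0,-1.2],[0,0,0],1],
    [[0,0,-1.2],[0,0,0],1],
    [[0,0,-1.2],[0,0,0],1],
    [[0,0,0],[0,0,0],1],
    [[0,0,0],[0,0,0],1]
  ]
}}

```text
t: 15.45
tcp_pos: [0.6224, 0.0559, 0.0627]
tool_rot: [0.003, 0.217, 0.976, 0.001]
ft_force: [0.0, 0.6, 1.1]
finger_gap: 0.0854
```

```bash
python3 -c "
from h import *
err(.6202,.0557,.054,65)"
```

```text
t 15.45 d_cm [-0.218 -0.018 -0.874] rot [-0.0013  0.0055  0.0006] F [0.  0.6 1.1] T [-0.   -0.01  0.  ] gap 0.0854 tcp [0.6224 0.0559 0.0627] q6 0.526
```

{"method": "step_arm", "body": {
  "rows": [
    [[-0.2,-0.02,-0.45],[-0.001,0.005,0],1],
    [[0,0,-0.4],[0,0,0],1],
    [[0,0,0],[0,0,0],1],
    [[-0.05,0,0],[0,0,0],0],
    [[0,0,0],[0,0,0],0],
    [[0,0,0],[0,0,0],0],
    [[0,0,0],[0,0,0],0],
    [[0,0,0],[0,0,0],0]
  ]
}}

```text
t: 16.12
tcp_pos: [0.6202, 0.0561, 0.0544]
tool_rot: [0.0, 0.216, 0.976, 0.0]
ft_force: [0.9, -0.6, -0.9]
finger_gap: 0.0611
```

```bash
python3 -c "
from h import *
err(.6180,.0553,.054,73.4)"
```

```text
t 16.12 d_cm [-0.222 -0.083 -0.04 ] rot [-0.0007  0.001   0.145 ] F [ 0.9 -0.6 -0.9] T [0.01 0.1  0.28] gap 0.0611 tcp [0.6202 0.0561 0.0544] q6 0.525
```

{"method": "step_arm", "body": {
  "rows": [
    [[-0.07,-0.03,0],[0,0,0.06],0],
    [[-0.07,-0.03,0],[0,0,0.06],0],
    [[-0.07,-0.02,0],[0,0,0.05],0],
    [[0,0,0],[0,0,0.02],0],
    [[0,0,0],[0,0,0],0]
  ]
}}

```text
t: 16.53
tcp_pos: [0.619, 0.0544, 0.0552]
tool_rot: [0.002, 0.119, 0.993, -0.0]
ft_force: [0.1, -0.6, -0.1]
finger_gap: 0.0614
```

```bash
python3 -c "
from h import *
err(.6180,.0553,.054,73.4)"
```

```text
t 16.53 d_cm [-0.102  0.089 -0.117] rot [ 0.0008  0.003  -0.0506] F [ 0.1 -0.6 -0.1] T [-0.01 -0.    0.01] gap 0.0614 tcp [0.619  0.0544 0.0552] q6 0.327
```

{"method": "step_arm", "body": {
  "rows": [
    [[-0.1,0.08,-0.1],[0.001,0.003,0],0],
    [[0,0,-0.03],[0,0,-0.02],0],
    [[0,0,0],[0,0,0],0]
  ]
}}

```text
t: 16.78
tcp_pos: [0.6187, 0.0549, 0.0545]
tool_rot: [0.001, 0.132, 0.991, -0.0]
ft_force: [0.3, 0.9, -1.1]
finger_gap: 0.0612
```

```bash
python3 -c "
from h import *
err(.6180,.0553,.054,73.4)"
```

```text
t 16.78 d_cm [-0.068  0.04  -0.051] rot [ 0.0003  0.0012 -0.0252] F [ 0.3  0.9 -1.1] T [0.09 0.02 0.02] gap 0.0612 tcp [0.6187 0.0549 0.0545] q6 0.353
```

{"method": "step_arm", "body": {
  "rows": [
    [[0,0,0],[0,0,-0.03],0],
    [[0,0,0],[0,0,0],0]
  ]
}}

```text
t: 16.95
tcp_pos: [0.6187, 0.055, 0.0544]
tool_rot: [0.001, 0.148, 0.989, -0.0]
ft_force: [0.3, -0.6, 0.8]
finger_gap: 0.0611
```

```bash
python3 -c "
from h import *
err(.6180,.0553,.054,73.4)"
```

```text
t 16.95 d_cm [-0.065  0.033 -0.044] rot [0.0002 0.001  0.0076] F [ 0.3 -0.6  0.8] T [-0.03  0.12 -0.  ] gap 0.0611 tcp [0.6187 0.055  0.0544] q6 0.386
```

{"method": "step_arm", "body": {
  "rows": [
    [[-0.06,0.03,0],[0,0,-0.02],0],
    [[0,0,0],[0,0,0],0]
  ]
}}

```text
t: 17.12
tcp_pos: [0.6184, 0.0554, 0.0545]
tool_rot: [0.001, 0.159, 0.987, 0.0]
ft_force: [0.6, -0.3, -0.3]
finger_gap: 0.0612
```

```bash
python3 -c "
from h import *
err(.6180,.0553,.054,73.4)"
```

```text
t 17.12 d_cm [-0.043 -0.013 -0.049] rot [-0.0001  0.0017  0.0291] F [ 0.6 -0.3 -0.3] T [-0.1  0.   0. ] gap 0.0612 tcp [0.6184 0.0554 0.0545] q6 0.408
```

{"method": "step_arm", "body": {
  "rows": [
    [[0,0,0],[0,0,-0.025],0],
    [[0,0,0],[0,0,0],0]
  ]
}}

```text
t: 17.28
tcp_pos: [0.6184, 0.0555, 0.0545]
tool_rot: [0.001, 0.171, 0.985, 0.0]
ft_force: [-0.1, -0.3, -0.7]
finger_gap: 0.0609
```

Run:
```python
from h import *
err(.6180,.0553,.054,73.4)
p=cap('wrist');P,_,_=pts(p)
print('sec',fitmouth(P,(.618,.055),.091,.101,np.radians(-16)))
```

```text
t 17.28 d_cm [-0.045 -0.022 -0.047] rot [-0.      0.0018  0.0538] F [-0.1 -0.3 -0.7] T [-0.06 -0.04  0.23] gap 0.0609 tcp [0.6184 0.0555 0.0545] q6 0.433
sec (array([0.61802694, 0.05528037]), np.float64(-19.28723901896697), np.float64(-0.734655838104114))
```

{"method": "step_arm", "body": {
  "rows": [
    [[-0.04,-0.02,0],[0,0.002,0.03],0],
    [[0,0,0],[0,0,0],0],
    [[0,0,0],[0,0,0],1],
    [[0,0,0],[0,0,0],1],
    [[0,0,0],[0,0,0],1],
    [[0,0,1],[0,0,0],1],
    [[0,0,2],[0,0,0],1],
    [[0,0,3],[0,0,0],1],
    [[0,0,3],[0,0,0],1],
    [[0,0,3],[0,0,0],1],
    [[0.7,-0.2,3],[0,0,0],1],
    [[1,-0.3,2.5],[0,0,0],1],
    [[1,-0.3,0],[0,0,0],1],
    [[0,0,0],[0,0,0],1],
    [[0,0,0],[0,0,0],1]
  ]
}}

```text
t: 18.58
tcp_pos: [0.6408, 0.0473, 0.2441]
tool_rot: [-0.001, 0.156, 0.988, 0.0]
ft_force: [-0.1, 0.1, 0.2]
finger_gap: 0.0854
```

Run:
```python
from h import *
err(.6180,.0553,.054,73.4)
p=cap('wrist','w9.png');P,u,v=pts(p)
print('sec',fitmouth(P,(.618,.0555),.091,.101,np.radians(-16)))
a=p['image'][:,:,::-1]
im=np.full((600,600,3),255,'u1')
m=(abs(P[:,0]-.618)<.055)&(abs(P[:,1]-.055)<.055)
for k in np.nonzero(m)[0]:
    x=int(300-(P[k,1]-.055)*5000);y=int(300-(P[k,0]-.618)*5000)
    if P[k,2]<.12: cv2.circle(im,(x,y),3,tuple(int(t) for t in a[v[k],u[k]]),-1)
cv2.imwrite('pics/c9.png',im)
q=rect(P,(.62,.0557),.091,.1,.032);print(np.median(q[:,2]))
```

```text
t 18.58 d_cm [ -2.279   0.802 -19.007] rot [-0.0008 -0.0012  0.0232] F [-0.1  0.1  0.2] T [-0.02  0.02 -0.03] gap 0.0854 tcp [0.6408 0.0473 0.2441] q6 0.386
sec (array([0.61804004, 0.05519238]), np.float64(-17.75435266253913), np.float64(-0.9158863672432948))
0.09607666699283479
```

View pics/c9.png

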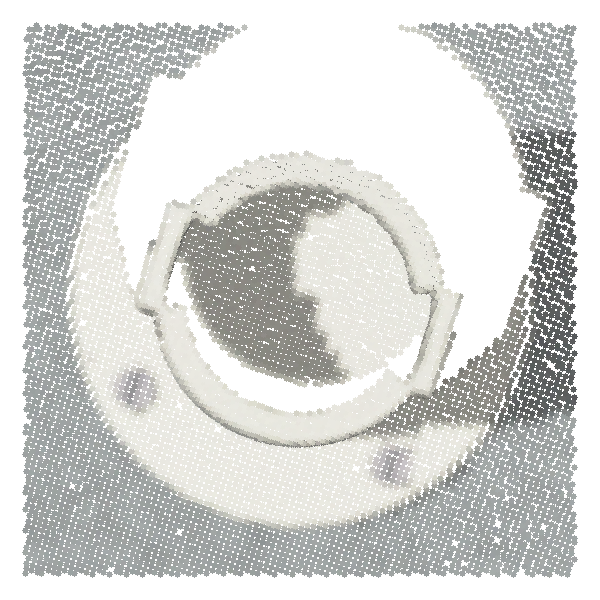

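{"method": "step_arm", "body": {
  "rows": [
    [[-2.5,2,0],[0,0,0],1],
    [[-2.5,2,0],[0,0,0],1],
    [[-2.5,2,0],[0,0,-0.01],1],
    [[-2.5,2,-2],[0,0,-0.01],1],
    [[-2.5,2,-2.5],[0,0,-0.01],1],
    [[-2.5,2,-2.5],[0,0,-0.01],1],
    [[-2.4,1.9,-2.5],[0,0,0],1],
    [[-2,1.6,-2],[0,0,0],1],
    [[0,0,0],[0,0,0],1],
    [[0,0,0],[0,0,0],1]
  ]
}}

```text
t: 19.47
tcp_pos: [0.424, 0.2019, 0.1147]
tool_rot: [-0.009, 0.178, 0.984, -0.004]
ft_force: [1.2, -1.1, -0.4]
finger_gap: 0.0853
```

Run:
```python
from h import *
err(.4425,.205,.08,69.1)
p=cap('wrist','w10.png')
```

```text
t 19.47 d_cm [ 1.853  0.306 -3.47 ] rot [ 0.0048 -0.0186 -0.0076] F [ 1.2 -1.1 -0.4] T [ 0.05 -0.07 -0.01] gap 0.0853 tcp [0.424  0.2019 0.1147] q6 0.799
```

{"method": "step_arm", "body": {
  "rows": [
    [[1.2,0.2,0],[0.003,-0.01,-0.004],1],
    [[0.6,0.1,-0.8],[0.002,-0.008,-0.003],1],
    [[0,0,-1],[0,0,0],1],
    [[0,0,-1],[0,0,0],1],
    [[0,0,0],[0,0,0],1],
    [[0,0,0],[0,0,0],1]
  ]
}}

```text
t: 20.02
tcp_pos: [0.4503, 0.2036, 0.0863]
tool_rot: [0.003, 0.185, 0.983, 0.002]
ft_force: [0.1, -0.0, 0.1]
finger_gap: 0.0855
```

Run:
```python
from h import *
err(.4425,.205,.036,69.1)
p=cap('wrist','w11.png')
```

```text
t 20.02 d_cm [-0.781  0.14  -5.032] rot [-0.0026  0.007   0.0068] F [ 0.1 -0.   0.1] T [ 0.01 -0.04 -0.06] gap 0.0855 tcp [0.4503 0.2036 0.0863] q6 0.797
```

View pics/w11.png

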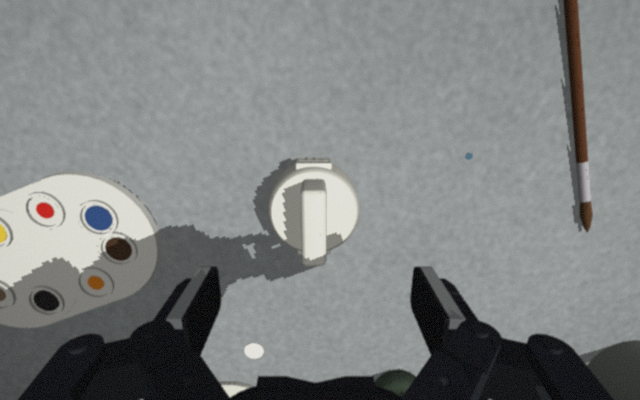

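{"method": "step_arm", "body": {
  "rows": [
    [[-0.75,0.13,-0.8],[-0.002,0.007,0.006],1],
    [[0,0,-1],[0,0,0],1],
    [[0,0,-1],[0,0,0],1],
    [[0,0,-0.8],[0,0,0],1],
    [[0,0,0],[0,0,0],1],
    [[0,0,0],[0,0,0],1]
  ]
}}

```text
t: 20.57
tcp_pos: [0.4424, 0.2047, 0.0469]
tool_rot: [-0.0, 0.182, 0.983, 0.0]
ft_force: [-0.4, 0.2, -0.3]
finger_gap: 0.0854
```

Run:
```python
from h import *
err(.4425,.205,.037,69.1)
```

```text
t 20.57 d_cm [ 0.012  0.028 -0.993] rot [-0.0007 -0.0002  0.0009] F [-0.4  0.2 -0.3] T [ 0.01 -0.03  0.01] gap 0.0854 tcp [0.4424 0.2047 0.0469] q6 0.799
```

{"method": "step_arm", "body": {
  "rows": [
    [[0,0.02,-0.5],[0,0,0],1],
    [[0,0,-0.4],[0,0,0],1],
    [[0,0,0],[0,0,0],1],
    [[0,0,0],[0,0,0],1]
  ]
}}

```text
t: 20.9
tcp_pos: [0.4424, 0.2051, 0.0371]
tool_rot: [-0.0, 0.182, 0.983, 0.0]
ft_force: [0.6, -0.4, 0.7]
finger_gap: 0.0852
```

Run:
```python
from h import *
err(.4425,.205,.037,69.1)
```

```text
t 20.9 d_cm [ 0.009 -0.008 -0.005] rot [-0.0006 -0.0002  0.0007] F [ 0.6 -0.4  0.7] T [ 0.05  0.05 -0.02] gap 0.0852 tcp [0.4424 0.2051 0.0371] q6 0.799
```

{"method": "step_arm", "body": {
  "rows": [
    [[0,0,0],[0,0,0],0],
    [[0,0,0],[0,0,0],0],
    [[0,0,0],[0,0,0],0],
    [[0,0,0],[0,0,0],0],
    [[0,0,0],[0,0,0],0],
    [[0,0,0],[0,0,0],0],
    [[0,0,0],[0,0,0],0],
    [[0,0,0],[0,0,0],0],
    [[0,0,0],[0,0,0],0],
    [[0,0,0],[0,0,0],0]
  ]
}}

```text
t: 21.73
tcp_pos: [0.4435, 0.2055, 0.0384]
tool_rot: [0.001, 0.182, 0.983, 0.001]
ft_force: [-0.2, -0.1, -0.8]
finger_gap: 0.0125
```

Run:
```python
from h import *
err(.4425,.205,.037,69.1)
```

```text
t 21.73 d_cm [-0.101 -0.05  -0.137] rot [-0.0016  0.0021  0.0008] F [-0.2 -0.1 -0.8] T [ 0.03 -0.   -0.03] gap 0.0125 tcp [0.4435 0.2055 0.0384] q6 0.799
```

{"method": "step_arm", "body": {
  "rows": [
    [[0,0,2],[0,0,0],0],
    [[0,0,3.3],[0,0,0],0],
    [[0,0,3.5],[0,0,0],0],
    [[0,0,3.5],[0,0,0],0],
    [[0,0,2.5],[0,0,0],0],
    [[2,-1.7,0],[0,0,0.01],0],
    [[2.4,-2,0],[0,0,0.01],0],
    [[2.4,-2,0],[0,0,0.01],0],
    [[2.4,-2,0],[0,0,0.01],0],
    [[2.4,-2,0],[0,0,0.01],0],
    [[2.4,-2,0],[0,0,0.01],0],
    [[1,-1.2,0],[0,0,0],0],
    [[0,0,0],[0,0,0],0],
    [[0,0,0],[0,0,0],0]
  ]
}}

```text
t: 22.9
tcp_pos: [0.5951, 0.0684, 0.1921]
tool_rot: [-0.001, 0.149, 0.989, -0.0]
ft_force: [-0.6, -0.1, -1.0]
finger_gap: 0.0124
```

Run:
```python
from h import *
err(.6180,.0552,.16,72.3)
p=cap('wrist','w12.png')
```

```text
t 22.9 d_cm [ 2.287 -1.321 -3.214] rot [ 0.0004 -0.0016 -0.0103] F [-0.6 -0.1 -1. ] T [ 0.03 -0.02  0.05] gap 0.0124 tcp [0.5951 0.0684 0.1921] q6 0.413
```

View pics/w12.png

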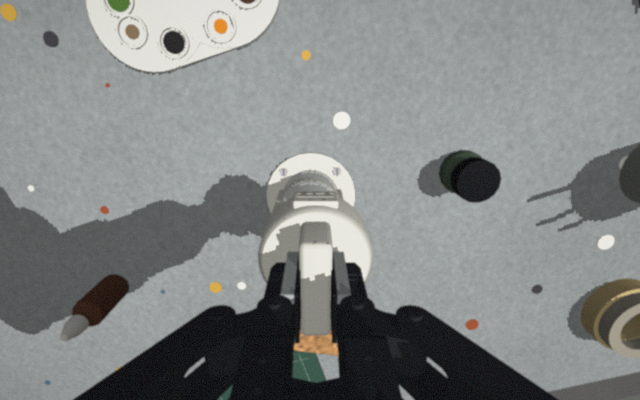

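Run:
```python
from h import *
p=cap('wrist');s=r.state();t=s['tcp_pos'];P,u,v=pts(p);im=p['image']
z0=t[2]-.0384
q=s['tool_rot'];R=Ro.from_quat([q[1],q[2],q[3],q[0]]).as_matrix()
L=(P-t)@R  # tool coords
col=im[v,u].astype(int).max(1)
hz=-( L[:,2])+0.0384  # height above underside if tool vertical
for nm,lo,hi in(('bar',.055,.064),('drum',.030,.037)):
    m=(hz>lo)&(hz<hi)&(np.hypot(L[:,0],L[:,1])<.045)&(col>100)
    Q=L[m]*1000;print(nm,len(Q),'x',np.percentile(Q[:,0],[1,50,99]).round(1),'y',np.percentile(Q[:,1],[1,50,99]).round(1),'h',np.median(hz[m])*1000)
    if nm=='drum':
        r_=np.hypot(Q[:,0],Q[:,1]);a=np.degrees(np.arctan2(Q[:,1],Q[:,0]))
        E=[]
        for k in range(-90,90,6):
            mm=(a>=k)&(a<k+6)
            if mm.sum()>5: i=np.argmax(np.where(mm,r_,0));E.append(Q[i,:2])
        E=np.array(E);E=E[abs(E[:,1])>11.5]  # avoid pads
        f=least_squares(lambda c:np.hypot(*(E-c).T)-29,[0,0],loss='soft_l1');print('centre',f.x,'res',f.fun.round(1))
    if nm=='bar':
        # long edge direction
        b=cv2.minAreaRect(Q[:,:2].astype('f4'));print(b)
print('sec',fitmouth(P,(.618,.0555),.091,.101,np.radians(-16)))
```

```text
bar 3068 x [-21.5   4.9  22.9] y [-11.1  -1.    9.7] h 59.4912613484093
((0.41055965423583984, -0.9871559143066406), (45.17456817626953, 31.03177833557129), 27.917213439941406)
drum 4225 x [-8.6 13.8 30.1] y [-28.4  -1.   26.7] h 33.39267724875079
centre [-0.10902154 -0.91070942] res [-0.1 -0.  -0.2 -0.1 -0.1 -0.   0.1 -0.1  0.2  0.2 -0.1 -0.   0.2  0.
 -0.1  0.1 -0.1 -0.1 -0.1 -0.1  0.   0. ]
sec (array([0., 0.]), np.float64(-21.729577951308233), np.float64(0.0))
```

{"method": "step_arm", "body": {
  "rows": [
    [[1.15,-0.6,-1],[0,-0.001,-0.005],0],
    [[1.15,-0.6,-1],[0,-0.001,-0.005],0],
    [[0,0,-1],[0,0,0],0],
    [[0,0,0],[0,0,0],0],
    [[0,0,0],[0,0,0],0]
  ]
}}

```text
t: 23.42
tcp_pos: [0.6165, 0.0597, 0.159]
tool_rot: [-0.001, 0.151, 0.989, 0.0]
ft_force: [0.4, 0.0, -0.6]
finger_gap: 0.0128
```

Run:
```python
from h import *
err(.6182,.0560,.145,72.3)
```

```text
t 23.42 d_cm [ 0.166 -0.374 -1.405] rot [-0.0003 -0.0012 -0.0057] F [ 0.4  0.  -0.6] T [ 0.04 -0.01  0.03] gap 0.0128 tcp [0.6165 0.0597 0.159 ] q6 0.4
```

{"method": "step_arm", "body": {
  "rows": [
    [[0.16,-0.37,-0.5],[0,-0.001,-0.006],0],
    [[0,0,-0.7],[0,0,0],0],
    [[0,0,0],[0,0,0],0],
    [[0,0,0],[0,0,0],0]
  ]
}}

```text
t: 23.75
tcp_pos: [0.6171, 0.0564, 0.1454]
tool_rot: [-0.001, 0.154, 0.988, 0.0]
ft_force: [0.1, -0.8, -0.9]
finger_gap: 0.0131
```

Run:
```python
from h import *
err(.6182,.0560,.14,72.3)
```

```text
t 23.75 d_cm [ 0.113 -0.042 -0.537] rot [-0.0004 -0.0018 -0.0002] F [ 0.1 -0.8 -0.9] T [ 0.03 -0.01  0.02] gap 0.0131 tcp [0.6171 0.0564 0.1454] q6 0.4
```

{"method": "step_arm", "body": {
  "rows": [
    [[0.1,-0.04,-0.3],[0,-0.002,0],0],
    [[0,0,-0.2],[0,0,0],0],
    [[0,0,0],[0,0,0],0]
  ]
}}

```text
t: 24.0
tcp_pos: [0.6182, 0.0561, 0.1404]
tool_rot: [0.0, 0.154, 0.988, 0.0]
ft_force: [-0.5, 0.3, -0.4]
finger_gap: 0.0127
```

Run:
```python
from h import *
err(.6182,.0560,.1344,72.3)
p=cap('wrist','w13.png')
```

```text
t 24.0 d_cm [ 0.004 -0.011 -0.598] rot [-0.0005  0.001  -0.0003] F [-0.5  0.3 -0.4] T [-0.03 -0.01  0.02] gap 0.0127 tcp [0.6182 0.0561 0.1404] q6 0.399
```

View pics/w13.png

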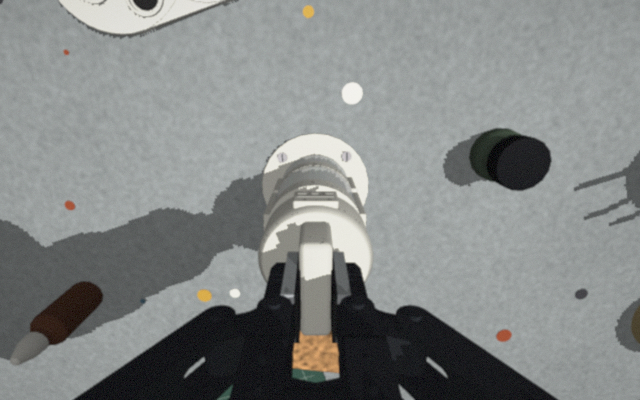

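Aligned, pads crosswise. Lower into the section.

{"method": "step_arm", "body": {
  "rows": [
    [[0,-0.01,-0.25],[0,0.001,0],0],
    [[0,0,-0.25],[0,0,0],0],
    [[0,0,-0.2],[0,0,0],0],
    [[0,0,-0.2],[0,0,0],0]
  ]
}}

```text
t: 24.38
tcp_pos: [0.619, 0.0561, 0.1319]
tool_rot: [0.001, 0.154, 0.988, 0.001]
ft_force: [-0.5, -0.1, -1.1]
finger_gap: 0.0126
```

Run:
```python
from h import *
err(.6182,.0560,.1249,72.3)
```

```text
t 24.38 d_cm [-0.076 -0.011 -0.698] rot [-0.0007  0.002  -0.0004] F [-0.5 -0.1 -1.1] T [ 0.01  0.02 -0.07] gap 0.0126 tcp [0.619  0.0561 0.1319] q6 0.399
```

{"method": "step_arm", "body": {
  "rows": [
    [[-0.08,-0.01,-0.2],[0,0.002,0],0],
    [[0,0,-0.2],[0,0,0],0],
    [[0,0,-0.2],[0,0,0],0]
  ]
}}

```text
t: 24.63
tcp_pos: [0.618, 0.056, 0.1251]
tool_rot: [-0.0, 0.154, 0.988, 0.0]
ft_force: [-0.5, 0.5, -0.3]
finger_gap: 0.0125
```

Run:
```python
from h import *
err(.6182,.0560,.1249,72.3)
```

```text
t 24.63 d_cm [ 0.016  0.    -0.022] rot [-0.0007 -0.0003 -0.0004] F [-0.5  0.5 -0.3] T [-0.04  0.02  0.02] gap 0.0125 tcp [0.618  0.056  0.1251] q6 0.399
```

{"method": "step_arm", "body": {
  "rows": [
    [[0,0,-0.08],[0,0,0],0],
    [[0,0,-0.06],[0,0,0],0]
  ]
}}

```text
t: 24.8
tcp_pos: [0.6181, 0.056, 0.1248]
tool_rot: [0.0, 0.154, 0.988, 0.0]
ft_force: [-2.0, 0.2, 5.9]
finger_gap: 0.0129
```

Run:
```python
from h import *
err(.6182,.0560,.1249,72.3)
```

```text
t 24.8 d_cm [0.008 0.001 0.009] rot [-0.0007  0.0003 -0.0003] F [-2.   0.2  5.9] T [-0.06  0.65 -0.01] gap 0.0129 tcp [0.6181 0.056  0.1248] q6 0.399
```

{"method": "step_arm", "body": {
  "rows": [
    [[0,0,0.03],[0,0,-0.05],0],
    [[0,0,0],[0,0,-0.07],0],
    [[0,0,0],[0,0,-0.08],0],
    [[0,0,0],[0,0,-0.08],0],
    [[0,0,0],[0,0,-0.08],0]
  ]
}}

```text
t: 25.22
tcp_pos: [0.6182, 0.056, 0.1252]
tool_rot: [0.0, 0.335, 0.942, 0.0]
ft_force: [-0.6, 0.8, -0.6]
finger_gap: 0.0126
```

Run:
```python
from h import *
err(.6183,.0558,.1249,-17.7)
```

```text
t 25.22 d_cm [ 0.007 -0.023 -0.034] rot [ 3.0000e-04  1.4000e-03 -1.1967e+00] F [-0.6  0.8 -0.6] T [-0.04 -0.03  0.01] gap 0.0126 tcp [0.6182 0.056  0.1252] q6 0.773
```

{"method": "step_arm", "body": {
  "rows": [
    [[0.01,-0.02,-0.03],[0,0.001,-0.08],0],
    [[0,-0.01,0],[0,0,-0.08],0],
    [[0,-0.01,0],[0,0,-0.08],0],
    [[0,0,0],[0,0,-0.08],0],
    [[0,0,0],[0,0,-0.08],0],
    [[0,0,0],[0,0,-0.08],0]
  ]
}}

```text
t: 25.72
tcp_pos: [0.6191, 0.0557, 0.1248]
tool_rot: [0.001, 0.56, 0.829, 0.001]
ft_force: [0.4, 0.5, -0.3]
finger_gap: 0.0126
```

Run:
```python
from h import *
err(.6186,.0554,.1249,-17.7)
```

```text
t 25.72 d_cm [-0.053 -0.026  0.007] rot [ 6.000e-04  1.900e-03 -6.919e-01] F [ 0.4  0.5 -0.3] T [-0.11 -0.02 -0.01] gap 0.0126 tcp [0.6191 0.0557 0.1248] q6 1.278
```

{"method": "step_arm", "body": {
  "rows": [
    [[-0.04,-0.03,0],[0,0.002,-0.08],0],
    [[0,0,0],[0,0,-0.08],0],
    [[0,0,0],[0,0,-0.08],0],
    [[0,0,0],[0,0,-0.08],0],
    [[0,0,0],[0,0,-0.08],0],
    [[0,0,0],[0,0,-0.06],0]
  ]
}}

```text
t: 26.22
tcp_pos: [0.6196, 0.0553, 0.1248]
tool_rot: [0.001, 0.742, 0.67, 0.0]
ft_force: [0.1, -0.0, 0.4]
finger_gap: 0.0128
```

Run:
```python
from h import *
err(.6188,.0550,.1249,-17.7)
```

```text
t 26.22 d_cm [-0.084 -0.028  0.009] rot [ 0.0008  0.0017 -0.2071] F [ 0.1 -0.   0.4] T [-0.11  0.02  0.02] gap 0.0128 tcp [0.6196 0.0553 0.1248] q6 1.762
```

{"method": "step_arm", "body": {
  "rows": [
    [[-0.07,-0.03,0],[0,0.002,-0.06],0],
    [[0,0,0],[0,0,-0.06],0],
    [[0,0,0],[0,0,-0.03],0],
    [[0,0,0],[0,0,0],0]
  ]
}}

```text
t: 26.55
tcp_pos: [0.6194, 0.0551, 0.1248]
tool_rot: [0.0, 0.793, 0.609, 0.0]
ft_force: [-1.1, -0.2, 0.6]
finger_gap: 0.0126
```

Run:
```python
from h import *
err(.6188,.0550,.1249,-17.7)
```

```text
t 26.55 d_cm [-0.061 -0.006  0.011] rot [ 0.0004  0.0005 -0.0469] F [-1.1 -0.2  0.6] T [-0.    0.05 -0.05] gap 0.0126 tcp [0.6194 0.0551 0.1248] q6 1.922
```

{"method": "step_arm", "body": {
  "rows": [
    [[-0.05,0,0],[0,0,-0.03],0],
    [[0,0,0],[0,0,-0.015],0],
    [[0,0,0],[0,0,0],0]
  ]
}}

```text
t: 26.8
tcp_pos: [0.6192, 0.055, 0.1248]
tool_rot: [0.001, 0.807, 0.591, 0.0]
ft_force: [0.7, 0.4, 0.1]
finger_gap: 0.013
```

Run:
```python
from h import *
err(.6188,.0550,.1249,-17.7)
```

```text
t 26.8 d_cm [-0.036 -0.     0.007] rot [ 0.0006  0.001  -0.0026] F [0.7 0.4 0.1] T [0.04 0.06 0.01] gap 0.013 tcp [0.6192 0.055  0.1248] q6 1.966
```

{"method": "step_arm", "body": {
  "rows": [
    [[0,0,0],[0,0,-0.025],0],
    [[0,0,0],[0,0,0],0]
  ]
}}

```text
t: 26.97
tcp_pos: [0.619, 0.0548, 0.1248]
tool_rot: [0.001, 0.814, 0.581, 0.0]
ft_force: [-1.2, 0.2, 0.3]
finger_gap: 0.0129
```

Run:
```python
from h import *
err(.6188,.0550,.1249,-17.7)
cap('wrist','w14.png')
```

```text
t 26.97 d_cm [-0.022  0.019  0.009] rot [0.001  0.0008 0.0232] F [-1.2  0.2  0.3] T [-0.04  0.05 -0.02] gap 0.0129 tcp [0.619  0.0548 0.1248] q6 1.992
```

View pics/w14.png

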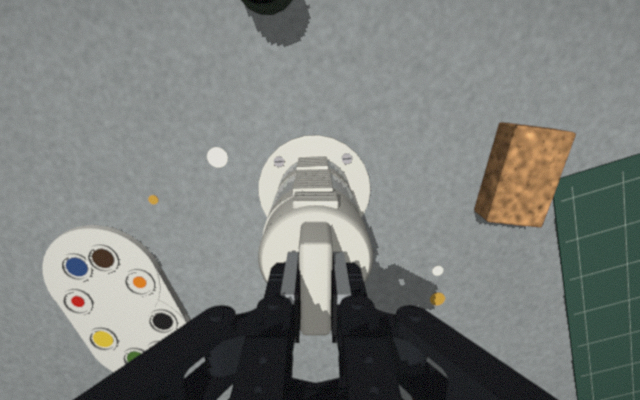

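{"method": "step_arm", "body": {
  "rows": [
    [[0,0,0],[0,0,-0.02],0],
    [[0,0,0],[0,0,0],0]
  ]
}}

```text
t: 27.18
tcp_pos: [0.619, 0.0548, 0.1248]
tool_rot: [0.001, 0.82, 0.572, 0.0]
ft_force: [-0.2, 0.5, 0.1]
finger_gap: 0.0131
```

Run:
```python
from h import *
err(.6188,.0550,.1249,-17.7)
```

```text
t 27.18 d_cm [-0.024  0.017  0.006] rot [0.001  0.0008 0.0433] F [-0.2  0.5  0.1] T [-0.06  0.04  0.04] gap 0.0131 tcp [0.619  0.0548 0.1248] q6 2.012
```

```bash
cat >> h.py <<'E'
def pads(p,c=(.618,.0552),a0=-17.0):
    P,u,v=pts(p);d=P[:,:2]-c;a=np.radians(a0)
    U=d[:,0]*np.cos(a)+d[:,1]*np.sin(a);V=-d[:,0]*np.sin(a)+d[:,1]*np.cos(a)
    for nm,lo,hi in(('base',.012,.045),('sec',.055,.0955),('cap',.100,.1172)):
        for sg in(1,-1):
            m=(P[:,2]>lo)&(P[:,2]<hi)&(sg*V>.0297)&(sg*V<.0325)&(abs(U)<.02)
            if m.sum()>15:
                x=U[m]*1000;y=V[m]*1000
                e=np.percentile(x,[3,97]);mid=e.mean();print(nm,sg,m.sum(),'edges',e.round(2),'V',np.median(y).round(2),'yaw off',np.degrees(np.arctan2(-mid*sg,31)).round(2),'slope',np.degrees(np.polyfit(x,y,1)[0]).round(2))
E
python3 - <<'E'
from h import *
p=cap('wrist');pads(p)
np.savez('w14.npz',**{k:p[k] for k in ('image','z_map','fov_y','cx','cy','pose')})
E
```

```text
base 1 289 edges [-9.68 10.56] V 31.37 yaw off -0.82 slope 0.14
sec 1 680 edges [-8.86 11.43] V 31.4 yaw off -2.38 slope -1.17
cap 1 528 edges [-7.07 13.17] V 31.13 yaw off -5.61 slope -2.78
```

{"method": "step_arm", "body": {
  "rows": [
    [[0,0,0],[0,0,0.022],0],
    [[0,0,0],[0,0,0],0],
    [[0,0,0],[0,0,0],0.6],
    [[0,0,0],[0,0,0],0.6],
    [[0,0,0],[0,0,0],0.6],
    [[0,0,0],[0,0,0],0.6],
    [[0,0,0],[0,0,0],0.6]
  ]
}}

```text
t: 27.82
tcp_pos: [0.6192, 0.0551, 0.1248]
tool_rot: [0.0, 0.813, 0.583, 0.0]
ft_force: [-0.2, 0.2, -0.7]
finger_gap: 0.0512
```

Run:
```python
from h import *
err(.6188,.0550,.1249,-17.7)
p=cap('wrist','w15.png');pads(p)
```

```text
t 27.82 d_cm [-0.042 -0.009  0.011] rot [0.0004 0.0011 0.0177] F [-0.2  0.2 -0.7] T [-0.03 -0.03  0.  ] gap 0.0512 tcp [0.6192 0.0551 0.1248] q6 1.986
base 1 289 edges [-9.79 10.48] V 31.41 yaw off -0.64 slope 0.41
sec 1 684 edges [-9.05 11.21] V 31.42 yaw off -2.0 slope -1.01
cap 1 534 edges [-7.83 12.34] V 31.05 yaw off -4.16 slope -1.31
```

{"method": "step_arm", "body": {
  "rows": [
    [[0,0,1],[0,0,0],0.6],
    [[0,0,2],[0,0,0],0.6],
    [[0,0,3],[0,0,0],1],
    [[0,0,3.5],[0,0,0],1],
    [[0,0,3.5],[0,0,0],1],
    [[-0.4,-1,2],[0,0,0],1],
    [[-0.4,-1.2,0],[0,0,0],1],
    [[-0.2,-0.8,0],[0,0,0],1],
    [[0,0,0],[0,0,0],1],
    [[0,0,0],[0,0,0],1]
  ]
}}

```text
t: 28.7
tcp_pos: [0.6052, 0.0235, 0.2846]
tool_rot: [0.0, 0.813, 0.583, -0.0]
ft_force: [-0.2, 0.1, -0.7]
finger_gap: 0.0853
```

```bash
python3 - <<'E'
from h import *
err(.6188,.0550,.1249,-17.7)
p=cap('wrist','w16.png');pads(p);P,_,_=pts(p)
q=rect(P,(.618,.055),.142,.15,.03);print(len(q),np.median(q[:,2]),cv2.minAreaRect(q[:,:2].astype('f4')*1000))
q=rect(P,(.618,.055),.115,.123,.04);print(np.median(q[:,2]),cv2.minEnclosingCircle(q[:,:2].astype('f4')*1000))
cap('side','s16.png')
E
python3 -c "
import cv2
a=cv2.imread('pics/s16.png');cv2.imwrite('pics/s16c.png',cv2.resize(a[140:270,230:390],None,fx=4,fy=4,interpolation=2))"
```

```text
t 28.7 d_cm [  1.355   3.151 -15.969] rot [ 0.0006 -0.0002  0.0173] F [-0.2  0.1 -0.7] T [0.05 0.   0.04] gap 0.0853 tcp [0.6052 0.0235 0.2846] q6 1.936
base 1 36 edges [-8.85  9.96] V 31.49 yaw off -1.03 slope -0.16
sec 1 51 edges [-8.47 10.73] V 31.53 yaw off -2.09 slope -0.6
cap 1 49 edges [-7.71 12.18] V 30.77 yaw off -4.12 slope -0.31
906 0.14593138508946907 ((619.4525146484375, 55.18053436279297), (44.949214935302734, 13.868160247802734), 71.84870910644531)
0.12000326392326757 ((619.7152709960938, 55.03902816772461), 32.080448150634766)
```

View pics/w16.png

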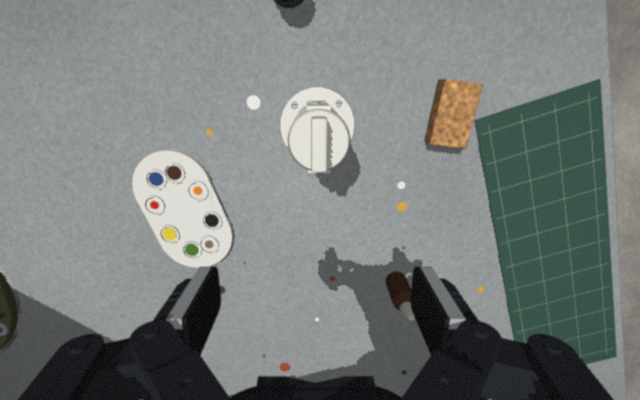

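View pics/s16c.png

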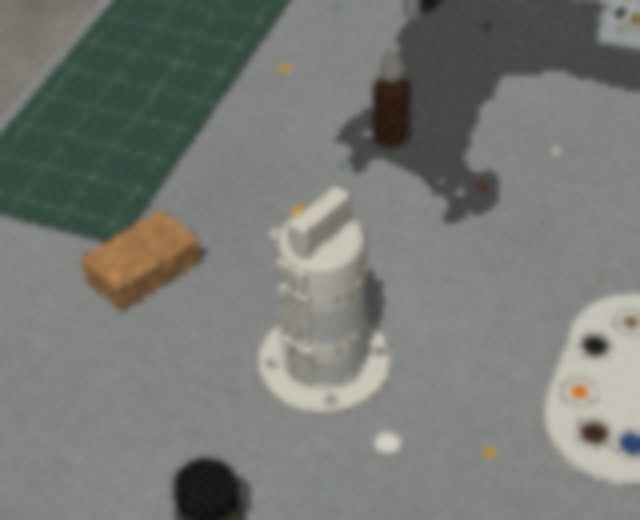

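```bash
python3 -c "
from h import *
print(r.close_job())"
```

```text
the job is handed in; nothing more can be done
None
```

The tower is back together and the job is handed in. The open section is locked onto the base and the capped section onto it, in that order, finished at about 29 s of the 67 s allowed.

**Final checks**
- **Seating:** the drum top measured 120.0 mm and the bar top 145.9 mm. The expected heights fully down are 120 mm and 146 mm.
- **Alignment:** the yaws are base about −17°, section about −18° and cap about −18°. All the thumb pads line up within roughly 2°.
- **Clear of the tower:** the gripper was open and well above it. None of the bystanders was touched, as far as the last pictures show.

**What did not go cleanly**
- **Section overturned:** on the first turn the section drifted off centre and went about 8° past alignment, with about 2 N m of twist. I took hold of it again, centred it and turned it back. It then met light resistance about 2–3° past alignment, and I eased it back and left it at −17.75°.
- **Cap stop not felt:** I felt no clear stop when turning the cap. I went about 2° past alignment with almost no torque, then turned it back, so its place is judged from the pad and bar alignment.
- **Cap off centre:** the cap sits about 1.5 mm off the tower axis, which is within the joint's play.
- **Pad edges disagreed:** the pad edges put the cap about 2° past the section, while its bar and pad face put it within about 0.5°. I put that down to the off-centre cap.

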